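# Scoop waxed toggles from a deep bin to the drying rack

### The job

The freshly waxed bag toggles lie in a bin too narrow and deep for a hand: draw the toggle scoop out of its sloping sheath, lay it down on the leather pad with its pocket up and let go, then take it up again by the rear half of its handle. With the scoop bring two toggles, one at a time, to the drying rack and tip one into each of its two compartments, then lay the scoop back on the leather pad, pocket up. Never touch a toggle with the fingers, keep the other toggles in the bin, and leave everything else on the bench where it is.

Things in the scene. Friction and masses are not known exactly. Their poses are not given: they have to be found in the camera images.
- scoop: One-toggle scoop, 185 mm long, 130 g: steel pocket in front, beech handle behind; at the start its handle is in the stand's sheath. Axes: x forward from handle to pocket, y across, z up when it lies on a flat top, where it rests on the pocket's heel (lowest line of the pocket, across) and the handle's end. Origin: middle of the heel. Level, it cradles one toggle
- scoop_pocket (a point): Where the centre of a carried toggle lies: 16.5 mm above the heel; scoop axes. The pocket is a V trough across the scoop, 76 mm wide (70 inside), of 2 mm sheet: front plate rising forward from the heel at 25 deg for 18 mm to a thin lip, back plate rising backward at 25 deg for 32 mm, cheeks 12 mm high. 25 deg nose-down the front plate is flat; past 35 deg a toggle rolls out over the lip
- scoop_neck (a point): Centre of the handle's front part, the only part outside the sheath at the start (50 mm free from mouth to pocket): 55 mm behind, 18 mm above the heel; scoop axes. The handle is a bar 16 mm wide (y), 18 high (z), from 26 to 174 mm behind the heel, falling 4.5 deg to its end in the scoop's frame; in the sheath it slopes up 32 deg. It is drawn forward along its own line by 90 mm or more
- scoop_grip (a point): Centre of the handle's rear part, 125 mm behind and 12 mm above the heel; scoop axes. For scooping the scoop is to be held within 55 mm of here. Inside the sheath at the start
- scoop_mid (a point): Middle of the handle, 80 mm behind and 16 mm above the heel; scoop axes
- stand: Wooden stand, base 140 x 90 mm, with a closed sloping sheath 44 mm wide for the scoop's handle (4 mm clearance in height, 8 in width), its mouth 80 to 100 mm up, open toward +x; origin under the base; x is the way the scoop's head points. At the left or the right of the bench
- bin_centre (a point): Narrow plywood bin, 220 (x) x 96 (y) mm, 88 wide inside. Point: middle of its floor, 17 mm up. x points along the bin away from the robot; the floor falls 4.9 deg toward +x, where the toggles gather at the end wall (inner face at 106 mm, 55 high). Side walls 120 mm high from x = -44 mm to that end, 50 high nearer the robot; near end wall (inner face -106 mm) 34 high
- toggle1: Waxed wooden toggle, one of four alike, a rod with round ends 62 mm long and 26 mm thick, about 28 g; the point is its centre, y runs along it. At the start they lie side by side across the bin against its far end wall
- toggle2: Waxed wooden toggle, one of four alike, a rod with round ends 62 mm long and 26 mm thick, about 28 g; the point is its centre, y runs along it. At the start they lie side by side across the bin against its far end wall
- toggle3: Waxed wooden toggle, one of four alike, a rod with round ends 62 mm long and 26 mm thick, about 28 g; the point is its centre, y runs along it. At the start they lie side by side across the bin against its far end wall
- toggle4: Waxed wooden toggle, one of four alike, a rod with round ends 62 mm long and 26 mm thick, about 28 g; the point is its centre, y runs along it. At the start they lie side by side across the bin against its far end wall
- rack: Low wooden drying rack, 106 (x) x 98 (y) x 24 (high) mm, with two open felt-floored compartments, one behind the other along x, each 44 (x) x 86 (y) mm inside, floor 8 mm up, walls 6 mm thick and 16 mm high above the floor; origin under its middle
- cell_near (a point): Centre of the rack's compartment on its -x side (nearer the robot), at the height of the centre of a toggle lying in it (21 mm above the bench); rack axes
- cell_far (a point): The same for the compartment on the rack's +x side
- pad_top (a point): Leather pad, 250 (x) x 130 (y) x 4 mm; the point is the centre of its top. Bin, rack and pad stand side by side in any order
- spool: Bystander: thread spool, 48 mm across, 66 high, beyond the work
- knife: Bystander: skiving knife, 165 mm long, lying beyond the work
- slicker: Bystander: wooden edge slicker, 132 mm long, 22 thick, near the robot's left
- glass_slab: Bystander: glass slab 90 x 140 x 12 mm, near the robot's right
Things that resemble listed ones, but are neither listed nor needed, are in the scene too. Of the things that look like the scoop, the larger one is meant.

How it is judged:
By the outcome, as a careful person would: the job done as asked, in the order asked, and still so for the second after the job is handed in, with the robot touching nothing.
It also fails if it takes over 72 s, if anything falls off the work surface, if the arm or the gripper's body presses on something with over 40 N, if the wrist force passes 120 N, or if a joint passes its speed limit or range.

### The arm

A 7-joint arm with a two-finger parallel gripper is mounted at the origin on the work surface. World frame = base frame: x ahead of the robot, y to its left, z up, the work surface at z = 0. Lengths are in mm, angles in rad, forces in N, time in s.
With the tool pointing down it reaches from about 425 to 875 mm from the base axis. Payload 8.4 kg.
Tool frame: the origin (TCP) lies at the centre of the arm's flange, where the gripper is bolted on; the fingertips stand 182 mm ahead of it and the grasp point (between the pads) lies 164 mm ahead of it; y points along the fingers, z is the direction in which the jaws open and shut, and the axes are right-handed (so a half turn about y gives the same grasp; the last joint's range is limited). The gripper opens to 87 mm and grips with 3 to 60 N. Pads are 19 mm wide; open, the fingers measure 117 mm over their backs; the gripper's body (75 mm by 190 mm) begins 51 mm behind the grasp point.
Start: joints at [-0.099, 0.333, 0.04, 1.465, -0.013, 1.343, -0.059], TCP at [649.98, -0.013, 404.746] pointing down, gripper open.
Joint ranges: [-2.58, 2.58], [-0.38, 2.09], [-1.3, 1.39], [0.25, 2.4], [-1.5, 4.64], [0.08, 2.09], [-2.65, 2.65]. Speed limits (rad/s): [2.22, 2.22, 2.79, 2.79, 3.14, 3.14, 3.14].

### API

Orientations are given as a unit quaternion [x, y, z, w].
In Python, from plant import arm, snapshot, camera_params, ticket, look_for, spot_point gives the robot as it stands.
- The arm moves only by the tool servo_tool, never from a script. Its argument "deltas" is one flat list of numbers, 7 for each row, row after row: the shift along the tool's x, y, z in units of 25 cm (1.0 is 25 cm), then the turn, a rotation vector about the tool's x, y, z in units of 90 degrees (1.0 is 90 degrees), then the closure, from 0 (fully open) to 1 (shut). A call has 1 to 8 rows; each row is the pose to reach, as a shift and turn from the pose commanded when the call began, along the tool's axes at that moment; what a row does not reach only later rows make up. A row lasts 1/10 s, in which the tool goes at most 50 mm and 8.59 degrees, less where a joint would pass 70% of its speed; a pose out of reach is approached as far as the arm can. A call with a number of a shift or a turn outside -1 to 1 is refused whole. A call with a gripper value outside its range is refused whole. The fingers move at their own pace and stop on an object; "squeeze" is the grip in N (left out, the last holds). Time passes only in rows, so rows that repeat a pose let the fingers close. It gives the time, the measured TCP pose, the force and the opening at its end, in the units of the state.
- arm.sense(): the state, without advancing time (a new reading comes with each control period).
- snapshot(name): name is "scene" or "side" or "wrist"; returns the picture (384x512x3 uint8, red, green, blue); there is no depth.
- camera_params(name): a dict with "fovy" (degrees; the focal length in pixels is half the picture's height over the tangent of half this angle, whatever the lens; pixels are square), "cx", "cy" (the principal point, pixels), "distortion" ([k1, k2, p1, p2, k3] as OpenCV has them; the pictures are not rectified), "R" (3x3) and "t" (3): a world point X has camera coordinates R X + t. Camera axes: x right, y down, z forward; pixel columns grow to the right and rows downward; lengths in mm; the calibration is good to about 2 mm. A picture is of the moment at which its call begins: read the wrist's pose just before it. camera_params takes no time and is no camera call; for the wrist camera it gives the pose at the moment of the call.
- ticket.job_done(): hands the job in, once; it reports no verdict.
Trained networks look in the newest picture that a camera, given by its name, has taken for a name from the list of things; names that differ only in an ending like _2 or _b are one class to them, and where a whole thing is asked for, a point or a joint stands for the part that bears it (a point fixed in the world has none). Each returns a list of dicts, best first, with "confidence" (0 to 1); they miss things now and then, are a little off and sometimes report something else, mostly with a low value. They report only what shows in the picture. A call takes as long as a camera call. They do not tell look-alikes from the thing itself.
- look_for(camera, target): "rect" ([left, top, right, bottom] in pixels, round what is visible of it).
- spot_point(camera, target): "location" ([column, row] in pixels: a listed point, or the origin of a listed thing).
The state is a dict: "time": time; "qpos": joint angles; "joint_vel": joint speeds; "tau": joint torques, N m; "tool_pos": TCP position; "tcp_rot": TCP orientation; "wrist_force": force on the tool from outside, world axes, zero at the start; "torque": the same for the moment, N m; "gripper_width": finger opening in mm.
Only numpy, scipy, OpenCV 4.12 (cv2) and the standard library are available. Lean on these libraries where they do the work, as an engineer would, in place of code of your own. Each camera call takes 0.05 s, during which the arm holds its last target.

## Working session

There is one attempt and no reset: what is moved stays moved. The work goes in short steps, Python scripts to look and compute and a tool call to move; the robot and the scene stay as the last step left them, time stands still between calls to the robot, and variables do not carry over. Pictures are saved under pics/ and viewed, and the job is handed in when it is done.

Besides the shell and the picture viewer there is one more tool, called after "Call:" as a command line: name --argument value ..., lists and objects as JSON in quotes. servo_tool: Moves the arm, as the interface text tells. Shifts and turns lie within -1 to 1; 1 stands for 25 cm of shift or 90 degrees of turn. Its arguments: {"type":"object","properties":{"deltas":{"type":"array"},"squeeze":{"type":"number"}},"required":["deltas"]}

```bash
ls; mkdir -p pics; python3 - <<'E'
from plant import arm, snapshot, camera_params
import cv2
s=arm.sense(); print(s)
for n in ["scene","side","wrist"]:
    p=snapshot(n); cv2.imwrite(f"pics/{n}0.png",p[:,:,::-1]); print(n,camera_params(n))
E
```

```text
pics
{'time': 0.0, 'qpos': array([-0.09920377,  0.33391182,  0.0398702 ,  1.46627474, -0.01340755,
        1.34331791, -0.05848119]), 'joint_vel': array([ 3.17140879e-04,  7.53669268e-04, -1.41618602e-03,  1.16579516e-03,
        2.43426137e-04, -1.88610394e-04,  8.65947093e-05]), 'tau': array([ 1.06989024e-03, -6.56351209e+01,  1.33598529e+00, -4.03798449e+01,
       -5.97442500e-02,  4.47441044e-02,  1.62792835e-04]), 'tool_pos': array([ 6.49820046e+02, -4.04541838e-03,  4.03856698e+02]), 'tcp_rot': array([ 0.500438  , -0.50038296,  0.4996132 , -0.49956516]), 'wrist_force': array([-0.15660744, -0.35680807,  0.51849459]), 'torque': array([ 0.02520307,  0.0071546 , -0.01164538]), 'gripper_width': 86.76014235259456}
scene {'fovy': 49.895330275358916, 'cx': 260.1264484348041, 'cy': 192.81160291656735, 'distortion': array([0.0379458, 0.       , 0.       , 0.       , 0.       ]), 'R': array([[ 1.60315786e-02,  9.99741332e-01,  1.61324760e-02],
       [ 7.06536961e-01,  8.96886459e-05, -7.07676137e-01],
       [-7.07494531e-01,  2.27433562e-02, -7.06352765e-01]]), 't': array([-1.38237418e+00, -3.19596524e+02,  1.58021510e+03])}
side {'fovy': 47.02666318051322, 'cx': 250.81556607080458, 'cy': 197.4610345384215, 'distortion': array([-0.00643636,  0.        ,  0.        ,  0.        ,  0.        ]), 'R': array([[ 0.70401299, -0.71017274, -0.00451677],
       [-0.43235207, -0.4235391 , -0.79604417],
       [ 0.56341583,  0.56237827, -0.60522168]]), 't': array([-385.71858763,  326.29387023, 1100.80083878])}
wrist {'fovy': 64.01966741992273, 'cx': 253.66857536747597, 'cy': 191.90408708507843, 'distortion': array([-0.05516944,  0.        ,  0.        ,  0.        ,  0.        ]), 'R': array([[ 9.99999281e-01,  7.26301024e-04, -9.53675616e-04],
       [ 9.74843041e-04, -9.55695476e-01,  2.94355579e-01],
       [-6.97632713e-04, -2.94356297e-01, -9.55695497e-01]]), 't': array([-649.38418995,  -36.3853261 ,  390.41565993])}
```

View pics/scene0.png

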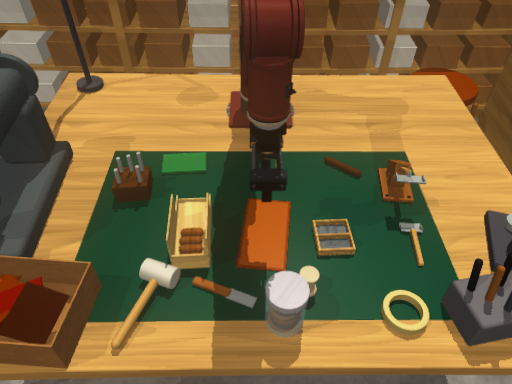

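View pics/side0.png

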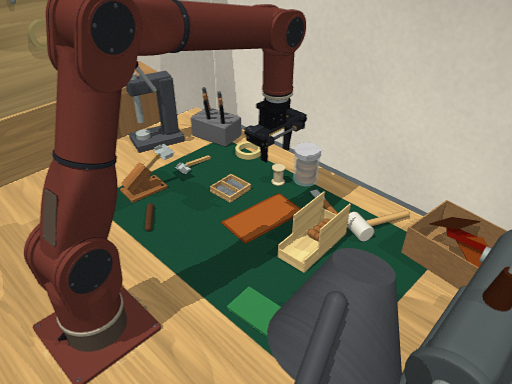

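View pics/wrist0.png

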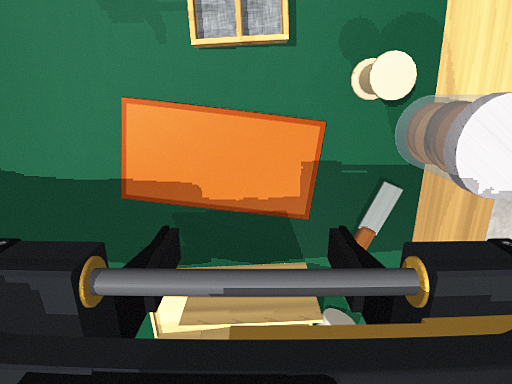

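```bash
cat > h.py <<'E'
import numpy as np, cv2, json
from plant import arm, snapshot, camera_params, look_for, spot_point
from scipy.spatial.transform import Rotation as Ro
def K(c):
    f=192/np.tan(np.radians(c["fovy"])/2)
    return np.array([[f,0,c["cx"]],[0,f,c["cy"]],[0,0,1.]])
def ray(c,px):
    u=cv2.undistortPoints(np.array([[px]],float),K(c),np.array(c["distortion"],float))[0,0]
    R=np.array(c["R"]);t=np.array(c["t"])
    d=R.T@np.array([u[0],u[1],1.]); return -R.T@t, d/np.linalg.norm(d)
def plane(c,px,z):
    o,d=ray(c,px); return o+d*(z-o[2])/d[2]
def tri(obs):
    A=np.zeros((3,3));b=np.zeros(3);rs=[]
    for c,p in obs:
        o,d=ray(c,p);P=np.eye(3)-np.outer(d,d);A+=P;b+=P@o;rs.append((o,P))
    X=np.linalg.solve(A,b); return X,[float(np.linalg.norm(P@(X-o))) for o,P in rs]
def proj(c,X):
    X=np.atleast_2d(np.array(X,float)); r,_=cv2.Rodrigues(np.array(c["R"]))
    return cv2.projectPoints(X,r,np.array(c["t"],float),K(c),np.array(c["distortion"],float))[0][:,0]
def snap(n,name,up=None):
    s=arm.sense(); c=camera_params(n); p=snapshot(n); cv2.imwrite(f"pics/{name}.png",p[:,:,::-1]); return c,p,s
E
python3 - <<'E'
from h import *
import cv2
s=cv2.imread('pics/scene0.png'); 
cv2.imwrite('pics/s_a.png',cv2.resize(s[130:290,290:450],(800,800),interpolation=cv2.INTER_CUBIC)[:600])
cs=camera_params("scene");cd=camera_params("side")
print("wristcam pos",-camera_params("wrist")["R"].T@camera_params("wrist")["t"])
for t in ["scoop","scoop_neck","stand","bin_centre","rack","cell_near","cell_far","pad_top","toggle1","spool","knife","slicker","glass_slab"]:
    for cam in ["scene","side"]:
        c=camera_params(cam)
        r=spot_point(cam,t); 
        for q in r[:4]:
            print(t,cam,np.round(q["location"],1),round(q["confidence"],2), plane(c,q["location"],0).round(0)[:2])
print(arm.sense()["time"])
E
```

```text
wristcam pos [649.69156008  80.61966499 383.20941012]
scoop scene [404.8 226.5] 0.73 [587. 402.]
scoop scene [410.3 183.7] 0.66 [412. 465.]
scoop side [169.2 151. ] 0.82 [642. 556.]
scoop side [181.5 169.5] 0.56 [593. 414.]
scoop side [146.2 188.2] 0.44 [430. 409.]
scoop side [262.2 214.7] 0.28 [612.  11.]
scoop_neck scene [415.3 239.1] 0.89 [633. 418.]
scoop_neck scene [402.6 173.1] 0.88 [363. 454.]
scoop_neck scene [191.8 249.3] 0.75 [ 666. -192.]
scoop_neck scene [332.3 235.7] 0.49 [621. 191.]
scoop_neck side [153.9 161.1] 0.7 [555. 538.]
scoop_neck side [189.2 158.5] 0.66 [663. 454.]
stand scene [410.2 181.5] 0.65 [402. 468.]
stand scene [396.7 187.3] 0.61 [428. 419.]
stand scene [194.4 227.6] 0.59 [ 590. -192.]
stand scene [192.1 236.3] 0.42 [ 622. -196.]
stand side [146.  186.9] 0.91 [435. 416.]
bin_centre scene [192.9 229. ] 0.78 [ 595. -196.]
bin_centre side [260.8 210.6] 0.42 [625.  29.]
rack scene [333.7 237.9] 0.91 [628. 194.]
rack scene [189.5 234.1] 0.65 [ 614. -204.]
rack scene [394.3 189.1] 0.6 [436. 409.]
rack scene [189.1 256.7] 0.3 [ 690. -196.]
rack side [228.4 187
[... 371 characters left out ...]
602. -198.]
toggle1 scene [191.1 250.3] 0.46 [ 669. -193.]
toggle1 scene [191.9 236.7] 0.44 [ 623. -196.]
toggle1 scene [192.4 257.6] 0.38 [ 693. -188.]
toggle1 side [317.7 234.2] 0.59 [ 664. -178.]
toggle1 side [322.6 230.9] 0.58 [ 687. -180.]
toggle1 side [329.  222.7] 0.53 [ 734. -170.]
toggle1 side [322.5 226.8] 0.39 [ 703. -167.]
spool scene [304.6 288. ] 0.8 [786.  99.]
spool side [281.2 182.9] 0.8 [791.  87.]
knife scene [220.8 292.3] 0.73 [ 797. -108.]
knife side [324.2 205.5] 0.43 [ 794. -105.]
slicker scene [342.5 167.5] 0.49 [335. 265.]
slicker side [148.9 221.1] 0.48 [332. 251.]
glass_slab scene [181.  164.9] 0.95 [ 324. -261.]
glass_slab scene [400.2 167.6] 0.32 [336. 453.]
1.45
```

```bash
python3 - <<'E'
import cv2
s=cv2.imread('pics/side0.png'); 
cv2.imwrite('pics/d_a.png',cv2.resize(s[130:260,100:370],(800,385),interpolation=cv2.INTER_CUBIC))
E
```

```text
(no output)
```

View pics/s_a.png

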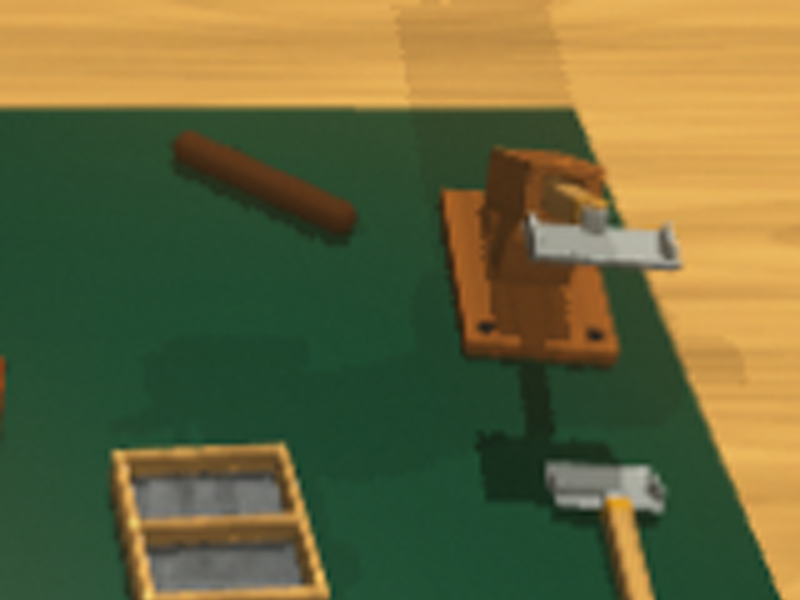

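View pics/d_a.png

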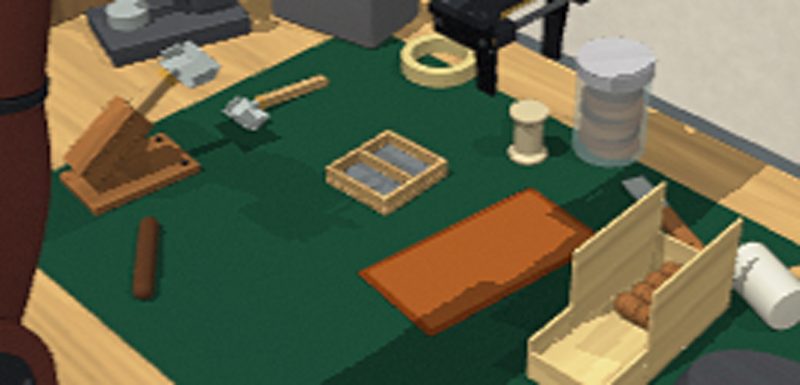

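```bash
cat >> h.py <<'E'
import os
def getcmd():
    d=json.load(open('cmd.json')); return np.array(d["p"]),np.array(d["R"])
def setcmd(p,R): json.dump({"p":list(map(float,p)),"R":np.array(R).tolist()},open('cmd.json','w'))
def commit(row):
    p,R=getcmd(); row=np.array(row,float)
    setcmd(p+R@(row[:3]*250), R@Ro.from_rotvec(row[3:6]*np.pi/2).as_matrix())
def rows(p2,R2,n=1,fr=None):
    p,R=getcmd(); dl=R.T@(np.array(p2)-p)/250; rv=Ro.from_matrix(R.T@R2).as_rotvec()/(np.pi/2)
    for i in range(1,n+1): print(np.round(np.r_[dl,rv]*i/n,3).tolist())
    print("dist",np.linalg.norm(dl)*250,"ang",np.degrees(np.linalg.norm(rv)*np.pi/2))
def toolR(yaw,tilt):
    """tool with jaws along scoop y, camera ahead. yaw= scoop heading; tilt= lean back (rad): fingers point down and forward"""
    f=np.array([np.cos(yaw),np.sin(yaw),0]); l=np.array([-np.sin(yaw),np.cos(yaw),0]);u=np.array([0,0,1.])
    ya=np.sin(tilt)*f-np.cos(tilt)*u; z=-l; x=np.cross(ya,z); return np.column_stack([x,ya,z])
def st():
    s=arm.sense(); print("t",round(s["time"],2),"p",np.round(s["tool_pos"],1),"w",round(s["gripper_width"],1),"F",np.round(s["wrist_force"],1),"q",np.round(s["qpos"],2))
    p,R=getcmd(); Rm=Ro.from_quat(s["tcp_rot"]).as_matrix(); print("err p",np.round(s["tool_pos"]-p,1),"rot deg",np.degrees(Ro.from_matrix(R.T@Rm).as_rotvec()).round(2)); return s
E
python3 - <<'E'
from h import *
R=np.column_stack([[0,-1,0],[0,0,-1],[1,0,0]]); setcmd([649.98,-.013,404.746],Ro.from_quat([.5,-.5,.5,-.5]).as_matrix())
print(getcmd()); st()
print(toolR(0,0))
E
```

```text
(array([ 6.49980e+02, -1.30000e-02,  4.04746e+02]), array([[ 0.,  0.,  1.],
       [-1.,  0.,  0.],
       [ 0., -1.,  0.]]))
t 1.45 p [650.    0.  404.8] w 87.3 F [ 0.5 -1.2  0.5] q [-0.1   0.33  0.04  1.47 -0.01  1.34 -0.06]
err p [-0.   0.1  0. ] rot deg [-0. -0.  0.]
[[-1.  0.  0.]
 [ 0.  0. -1.]
 [-0. -1. -0.]]
```

Call:
servo_tool --deltas '[-1, 0, -0.5, 0, 0.75, 0, 0, -1, 0, -0.5, 0, 0.75, 0, 0, -1, 0, -0.5, 0, 0.75, 0, 0, -1, 0, -0.5, 0, 0.75, 0, 0, -1, 0, -0.5, 0, 0.75, 0, 0, -1, 0, -0.5, 0, 0.75, 0, 0, -1, 0, -0.5, 0, 0.75, 0, 0, -1, 0, -0.5, 0, 0.75, 0, 0]'

```text
time: 2.25
tool_pos: [523.9, 251.9, 404.9]
tcp_rot: [-0.145, 0.692, -0.692, 0.145]
wrist_force: [1.3, -1.2, 0.4]
gripper_width: 87.1
```

```bash
python3 - <<'E'
from h import *
commit([-1,0,-0.5,0,0.75,0]); st()
rows([430,380,404],toolR(0,0),1)
E
```

```text
t 2.25 p [523.9 251.9 404.9] w 87.1 F [ 1.3 -1.2  0.4] q [-0.53  0.2   0.    1.64 -0.    1.31 -1.68]
err p [-1.1  1.9  0.1] rot deg [-0.02 -1.17  0.01]
[0.152, 0.003, -0.626, 0.0, 0.25, 0.0]
dist 161.01284757745265 ang 22.500000000000007
```

Call:
servo_tool --deltas '[0.15, 0, -0.63, 0, 0.25, 0, 0, 0.15, 0, -0.63, 0, 0.25, 0, 0, 0.15, 0, -0.63, 0, 0.25, 0, 0, 0.15, 0, -0.63, 0, 0.25, 0, 0, 0.15, 0, -0.63, 0, 0.25, 0, 0, 0.15, 0, -0.63, 0, 0.25, 0, 0]'

```text
time: 2.85
tool_pos: [427.2, 378.8, 404.8]
tcp_rot: [0.008, -0.707, 0.707, -0.009]
wrist_force: [-0.2, 0.3, -0.9]
gripper_width: 87.1
```

```bash
python3 - <<'E'
from h import *
commit([0.15,0,-0.63,0,0.25,0]); st()
c,p,s=snap("wrist","w1"); json.dump({k:np.array(v).tolist() for k,v in c.items()},open('w1.json','w'))
for t in ["scoop","scoop_neck","scoop_pocket","stand"]:
    print(t,[(np.round(q["location"],1).tolist(),round(q["confidence"],2)) for q in spot_point("wrist",t)])
st()
E
```

```text
t 2.85 p [427.2 378.8 404.8] w 87.1 F [-0.2  0.3 -0.9] q [-0.74  0.18 -0.07  1.66  0.01  1.31 -2.36]
err p [-2.9 -2.3  0. ] rot deg [ 0.02 -1.37  0.02]
scoop [([225.7, 23.9], 0.98), ([227.4, 72.5], 0.91)]
scoop_neck [([227.6, 139.4], 0.63)]
scoop_pocket [([229.5, 85.1], 0.96), ([224.6, 20.9], 0.61)]
stand [([229.7, 158.9], 0.92)]
t 3.1 p [428.  377.9 404.8] w 87.1 F [0.4 0.3 0.1] q [-0.74  0.18 -0.07  1.66  0.01  1.31 -2.36]
err p [-2.1 -3.2  0. ] rot deg [ 0.01 -1.2   0.01]
```

View pics/w1.png

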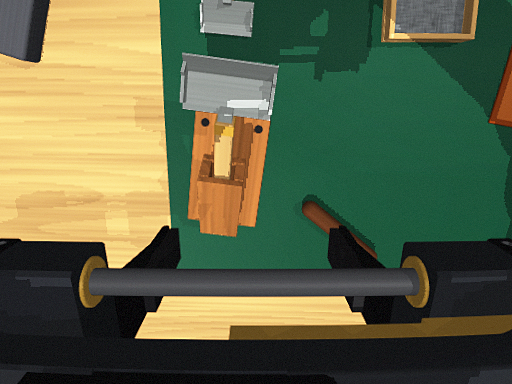

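```bash
cat >> h.py <<'E'
def sync():
    s=arm.sense(); setcmd(s["tool_pos"],Ro.from_quat(s["tcp_rot"]).as_matrix())
E
python3 - <<'E'
from h import *
sync(); rows([430,455,390],toolR(0,0),1)
p=cv2.imread('pics/w1.png'); cv2.imwrite('pics/w1c.png',cv2.resize(p[40:240,170:310],(560,800),interpolation=cv2.INTER_CUBIC)[:600])
E
```

```text
[-0.014, 0.059, -0.308, -0.0, 0.013, -0.0]
dist 78.53053375729294 ang 1.2036082916321404
```

View pics/w1c.png

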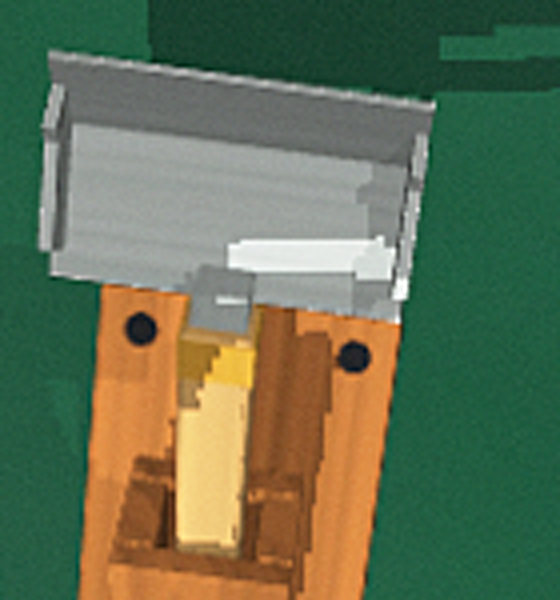

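Call:
servo_tool --deltas '[-0.014, 0.06, -0.31, 0, 0.013, 0, 0, -0.014, 0.06, -0.31, 0, 0.013, 0, 0, -0.014, 0.06, -0.31, 0, 0.013, 0, 0, -0.014, 0.06, -0.31, 0, 0.013, 0, 0]'

```text
time: 3.5
tool_pos: [429.1, 456.4, 389.1]
tcp_rot: [0.001, -0.707, 0.707, -0.001]
wrist_force: [-0.3, -0.4, -0.0]
gripper_width: 87.2
```

```bash
python3 - <<'E'
from h import *
st(); sync()
c,p,s=snap("wrist","w2"); json.dump({k:np.array(v).tolist() for k,v in c.items()},open('w2.json','w'))
for t in ["scoop","scoop_neck","scoop_pocket","stand"]:
    print(t,[(np.round(q["location"],1).tolist(),round(q["confidence"],2)) for q in spot_point("wrist",t)])
cv2.imwrite('pics/w2c.png',cv2.resize(p[20:270,200:400,::-1],(800,1000),interpolation=cv2.INTER_CUBIC)[:600])
cv2.imwrite('pics/w2d.png',cv2.resize(p[20:270,200:400,::-1],(800,1000),interpolation=cv2.INTER_CUBIC)[400:])
E
```

```text
t 3.5 p [429.1 456.4 389.1] w 87.2 F [-0.3 -0.4 -0. ] q [-0.81  0.3  -0.1   1.54  0.03  1.3  -2.48]
err p [  1.1  78.5 -15.6] rot deg [ 0.05  1.05 -0.05]
scoop [([293.1, 23.3], 0.71), ([322.5, 79.3], 0.56)]
scoop_neck [([311.3, 143.4], 0.59)]
scoop_pocket [([295.3, 20.3], 0.85), ([327.8, 89.0], 0.55)]
stand [([290.7, 164.1], 0.9), ([309.2, 142.2], 0.56)]
```

View pics/w2c.png

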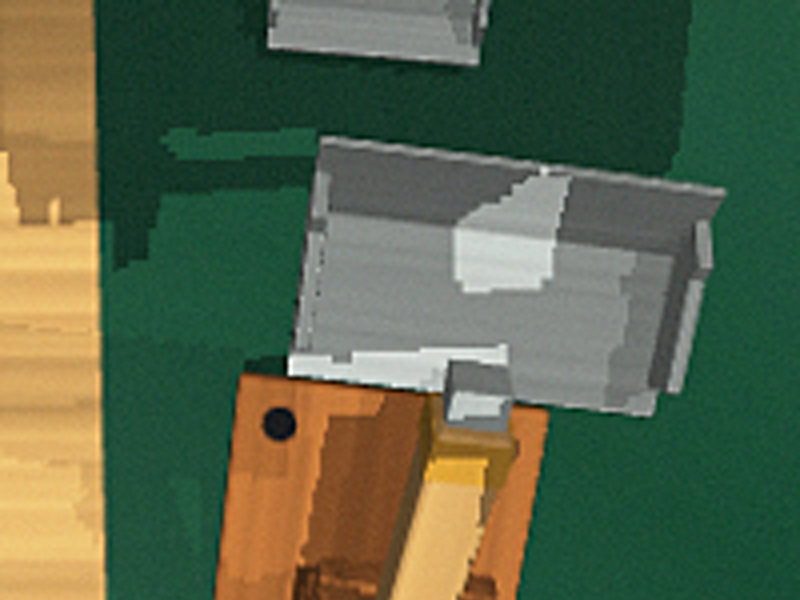

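View pics/w2d.png

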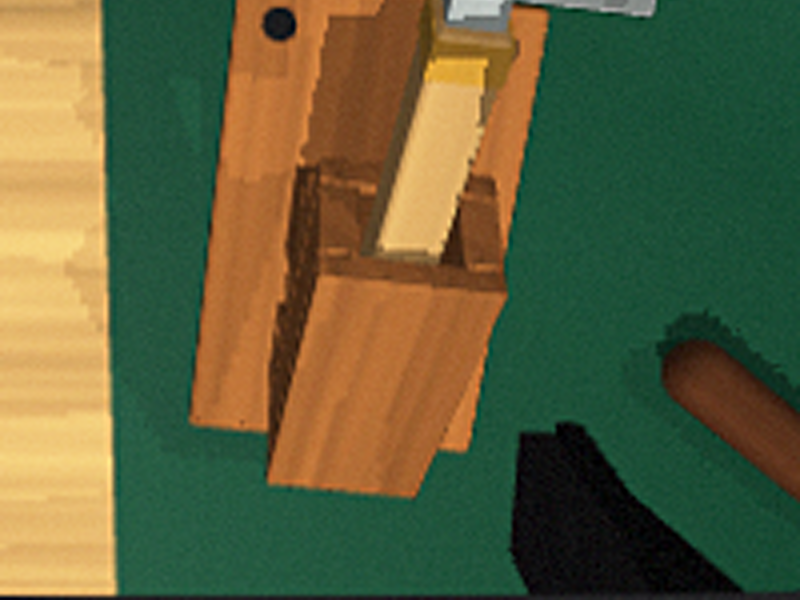

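```bash
python3 - <<'E'
from h import *
from scipy.optimize import least_squares
w1=json.load(open('w1.json'));w2=json.load(open('w2.json'))
for c in(w1,w2):
    for k in("R","t","distortion"):c[k]=np.array(c[k])
o=-.375
M=np.array([[16.3,38,7.6],[16.3,-38,7.6],[-29,38,13.5],[-29,-38,13.5]])
P1=np.array([[182.5,53.75],[278.25,65.75],[183,109.25],[270.5,120]])+o
P2=np.array([[280,54.5],[381,67],[272.5,114.25],[363.75,123.25]])+o
for i in range(4): print(tri([(w1,P1[i]),(w2,P2[i])]))
def f(v):
    X=Ro.from_euler('ZYX',v[3:6]).apply(M)+v[:3]
    return np.r_[(proj(w1,X)-P1).ravel(),(proj(w2,X)-P2).ravel()]
r=least_squares(f,[520,420,140,-.1,-.5,0]); v=r.x; print("scoop",v[:3].round(1),np.degrees(v[3:]).round(2),r.fun.round(1))
B=np.array([[70,45],[70,-45],[-70,45],[-70,-45.]])
PB=np.array([[260,114],[337,121.25],[247.5,227],[317,232.5]])+o
def g(u):
    c,s=np.cos(u[2]),np.sin(u[2]); X=np.c_[B@np.array([[c,s],[-s,c]])+u[:2],np.full(4,u[3])]
    return (proj(w2,X)-PB).ravel()
r2=least_squares(g,[430,410,-.1,12]);print("stand",r2.x,np.degrees(r2.x[2]),r2.fun.round(1))
Rm=Ro.from_euler('ZYX',v[3:6])
for n,q in dict(neck=[-55,0,18],pocket=[0,0,16.5],end=[-174,0,9]).items(): print(n,Rm.apply(q)+v[:3])
hd=Rm.apply([np.cos(.0785),0,np.sin(.0785)]); print("handle dir",hd, np.degrees(np.arcsin(hd[2])),np.degrees(np.arctan2(hd[1],hd[0])))
cs=camera_params("scene");cd=camera_params("side")
for n,c in(("scene",cs),("side",cd)):
    im=cv2.imread(f'pics/{n}0.png'); X=Rm.apply(np.vstack([M,[[-26,0,20],[-60,0,18]]]))+v[:3]
    print(n,proj(c,X).round(1).tolist())
E
```

```text
(array([540.93338256, 436.92648064, 126.04196486]), [0.19062694549840495, 0.19062694549840858])
(array([533.33214026, 361.88851711, 127.8228251 ]), [0.04651822597783452, 0.04651822597787251])
(array([497.71588548, 440.84692113, 113.15380642]), [0.14922625375788118, 0.14922625375785603])
(array([490.72581964, 365.49980558, 112.53719967]), [0.26498272286726665, 0.2649827228672752])
scoop [526.  400.2 112.4] [ -5.37 -25.99  -0.13] [-0.2 -0.2  0.6 -0.3  0.1  0.1  0.1 -0.1 -0.1  0.4  0.  -0.2 -0.4 -0.3
 -0.2  0.5]
stand [ 4.19044602e+02  4.11631547e+02 -9.82259639e-02  8.30217756e+00] -5.6279331692329055 [-0.6 -0.4 -0.   0.7  0.2 -0.6  0.5  0.3]
neck [468.89039685 405.60712149 104.43179425]
pocket [518.76559237 400.91948054 127.18571467]
end [366.31872558 415.22013085  44.19358126]
handle dir [ 0.85797453 -0.08040218  0.50736101] 30.48820755167345 -5.353645307305163
scene [[425.8, 182.9], [397.0, 181.0], [421.0, 176.0], [393.3, 174.2], [407.8, 173.2], [404.4, 170.6]]
side [[162.3, 143.4], [173.7, 151.8], [152.2, 151.0], [163.3, 159.7], [157.4, 153.5], [150.5, 160.6]]
```

```bash
cat >> h.py <<'E'
def toolB(yaw,tilt):
    R=toolR(yaw,tilt); return np.column_stack([-R[:,0],R[:,1],-R[:,2]])
def tcp(grasp,R): return np.array(grasp)-164*R[:,1]
E
python3 - <<'E'
from h import *
sync(); p,R=getcmd()
R1=R@Ro.from_rotvec([0,-.75*np.pi/2,0]).as_matrix()
rows([345,420,350],R1,1)
Rg=toolB(np.radians(-5.5),np.radians(31)); n=np.array([469,405.6,104.4]); print(tcp(n,Rg), n-244*Rg[:,1])
E
```

```text
[0.338, 0.161, 0.142, 0.0, -0.75, 0.0]
dist 99.99698684602413 ang 67.5
[384.92262155 413.69573075 244.97543732] [343.90926621 417.6448677  313.54882137]
```

Call:
servo_tool --deltas '[0.34, 0.16, 0.14, 0, -0.75, 0, 0, 0.34, 0.16, 0.14, 0, -0.75, 0, 0, 0.34, 0.16, 0.14, 0, -0.75, 0, 0, 0.34, 0.16, 0.14, 0, -0.75, 0, 0, 0.34, 0.16, 0.14, 0, -0.75, 0, 0, 0.34, 0.16, 0.14, 0, -0.75, 0, 0, 0.34, 0.16, 0.14, 0, -0.75, 0, 0, 0.34, 0.16, 0.14, 0, -0.75, 0, 0]'

```text
time: 4.55
tool_pos: [344.2, 420.7, 350.3]
tcp_rot: [0.395, -0.586, 0.586, -0.395]
wrist_force: [0.0, 0.1, -0.2]
gripper_width: 86.8
```

Call:
servo_tool --deltas '[0, 0, 0, 0, -0.75, 0, 0, 0, 0, 0, 0, -0.75, 0, 0, 0, 0, 0, 0, -0.75, 0, 0, 0, 0, 0, 0, -0.75, 0, 0, 0, 0, 0, 0, -0.75, 0, 0, 0, 0, 0, 0, -0.75, 0, 0, 0, 0, 0, 0, -0.75, 0, 0, 0, 0, 0, 0, -0.75, 0, 0]'

```text
time: 5.35
tool_pos: [344.2, 420.7, 350.2]
tcp_rot: [-0.654, 0.268, -0.268, 0.655]
wrist_force: [0.8, -0.6, -0.2]
gripper_width: 87.2
```

```bash
python3 - <<'E'
from h import *
sync(); st()
Rg=toolB(np.radians(-5.5),np.radians(31)); n=np.array([469,405.6,104.4]); rows(n-244*Rg[:,1],Rg,1)
E
```

```text
t 5.35 p [344.2 420.7 350.2] w 87.2 F [ 0.8 -0.6 -0.2] q [-0.65  0.18 -0.35  1.78  0.07  1.19 -0.23]
err p [0. 0. 0.] rot deg [0. 0. 0.]
[0.008, 0.147, -0.01, 0.117, -0.423, -0.331]
dist 36.77401128153853 ang 49.46340839505612
```

Call:
servo_tool --deltas '[0.008, 0.147, -0.01, 0.117, -0.423, -0.331, 0, 0.008, 0.147, -0.01, 0.117, -0.423, -0.331, 0, 0.008, 0.147, -0.01, 0.117, -0.423, -0.331, 0, 0.008, 0.147, -0.01, 0.117, -0.423, -0.331, 0, 0.008, 0.147, -0.01, 0.117, -0.423, -0.331, 0, 0.008, 0.147, -0.01, 0.117, -0.423, -0.331, 0, 0.008, 0.147, -0.01, 0.117, -0.423, -0.331, 0]'

```text
time: 6.05
tool_pos: [343.0, 417.7, 313.2]
tcp_rot: [0.69, 0.156, 0.223, -0.671]
wrist_force: [-1.3, -0.3, 1.0]
gripper_width: 87.2
```

```bash
python3 - <<'E'
from h import *
sync(); st()
Rg=toolB(np.radians(-5.5),np.radians(31)); n=np.array([469,405.6,104.4]); rows(n-164*Rg[:,1],Rg,3)
c,p,s=snap("side","sd1"); cv2.imwrite('pics/sd1c.png',cv2.resize(p[60:260,80:280,::-1],(600,600),interpolation=cv2.INTER_CUBIC))
E
```

```text
t 6.05 p [343.  417.7 313.2] w 87.2 F [-1.3 -0.3  1. ] q [-0.78  0.14 -0.38  1.97  0.7   0.98 -0.06]
err p [0. 0. 0.] rot deg [0. 0. 0.]
[0.001, 0.107, 0.0, 0.001, -0.0, 0.0]
[0.002, 0.214, 0.001, 0.001, -0.001, 0.001]
[0.003, 0.321, 0.001, 0.002, -0.001, 0.001]
dist 80.18518074580548 ang 0.22429525825084462
```

View pics/sd1c.png

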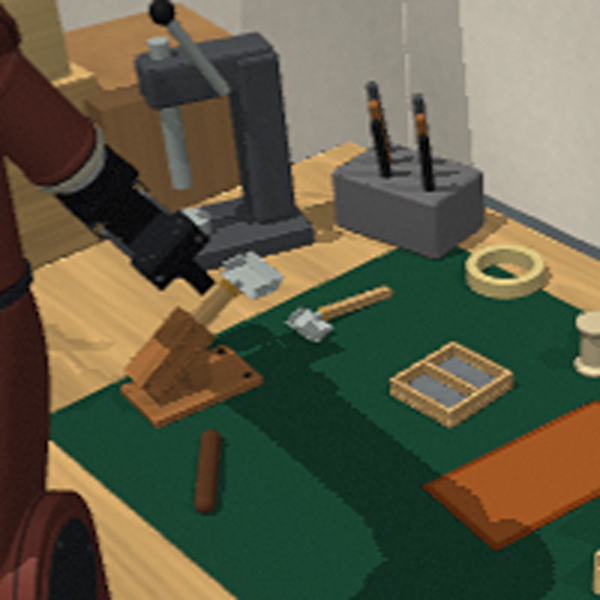

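Call:
servo_tool --deltas '[0.001, 0.1, 0, 0, 0, 0, 0, 0.001, 0.2, 0, 0, 0, 0, 0, 0.002, 0.28, 0, 0.001, 0, 0, 0, 0.003, 0.32, 0.001, 0.002, -0.001, 0.001, 0, 0.003, 0.32, 0.001, 0.002, -0.001, 0.001, 1, 0.003, 0.32, 0.001, 0.002, -0.001, 0.001, 1, 0.003, 0.32, 0.001, 0.002, -0.001, 0.001, 1, 0.003, 0.32, 0.001, 0.002, -0.001, 0.001, 1]' --squeeze 45

```text
time: 6.9
tool_pos: [384.9, 414.5, 245.8]
tcp_rot: [0.689, 0.155, 0.222, -0.672]
wrist_force: [0.3, 0.1, -0.7]
gripper_width: 62.8
```

```bash
python3 - <<'E'
from h import *
commit([0.003,0.32,0.001,0.002,-0.001,0.001]); st()
E
```

```text
t 6.9 p [384.9 414.5 245.8] w 62.8 F [ 0.3  0.1 -0.7] q [-0.76  0.26 -0.33  1.98  0.81  0.86 -0.13]
err p [0.1 0.8 0.7] rot deg [0.04 0.15 0.06]
```

Call:
servo_tool --deltas '[0, 0, 0, 0, 0, 0, 1, 0, 0, 0, 0, 0, 0, 1, 0, 0, 0, 0, 0, 0, 1, 0, 0, 0, 0, 0, 0, 1, 0, 0, 0, 0, 0, 0, 1, 0, 0, 0, 0, 0, 0, 1, 0, 0, 0, 0, 0, 0, 1, 0, 0, 0, 0, 0, 0, 1]'

```text
time: 7.7
tool_pos: [385.2, 414.1, 244.8]
tcp_rot: [0.69, 0.155, 0.222, -0.672]
wrist_force: [0.6, 0.1, 0.1]
gripper_width: 15.2
```

```bash
python3 - <<'E'
from h import *
st(); p,R=getcmd()
a=np.radians(31);y=np.radians(-5.5); d=np.array([np.cos(a)*np.cos(y),np.cos(a)*np.sin(y),np.sin(a)])
rows(p+d*105,R,7)
E
```

```text
t 7.7 p [385.2 414.1 244.8] w 15.2 F [0.6 0.1 0.1] q [-0.76  0.26 -0.33  1.98  0.81  0.86 -0.13]
err p [ 0.4  0.4 -0.3] rot deg [-0.04  0.12  0.09]
[0.06, 0.0, 0.0, 0.0, 0.0, 0.0]
[0.12, 0.0, 0.0, 0.0, 0.0, 0.0]
[0.18, 0.0, 0.0, 0.0, 0.0, 0.0]
[0.24, 0.0, 0.0, 0.0, 0.0, 0.0]
[0.3, 0.0, 0.0, 0.0, 0.0, 0.0]
[0.36, 0.0, 0.0, 0.0, 0.0, 0.0]
[0.42, 0.0, 0.0, 0.0, 0.0, 0.0]
dist 105.0 ang 0.0
```

Gripped (15–16 mm). Draw forward along tool x, gently first.

Call:
servo_tool --deltas '[0.04, 0, 0, 0, 0, 0, 1, 0.1, 0, 0, 0, 0, 0, 1, 0.16, 0, 0, 0, 0, 0, 1, 0.22, 0, 0, 0, 0, 0, 1]'

```text
time: 8.1
tool_pos: [433.0, 409.2, 273.6]
tcp_rot: [0.69, 0.154, 0.222, -0.672]
wrist_force: [-2.7, 0.8, -0.6]
gripper_width: 15.8
```

Call:
servo_tool --deltas '[0.06, 0, 0, 0, 0, 0, 1, 0.12, 0, 0, 0, 0, 0, 1, 0.18, 0, 0, 0, 0, 0, 1, 0.24, 0, 0, 0, 0, 0, 1, 0.28, 0, 0, 0, 0, 0, 1]'

```text
time: 8.6
tool_pos: [493.5, 402.7, 309.7]
tcp_rot: [0.69, 0.154, 0.223, -0.672]
wrist_force: [0.7, -0.3, -1.5]
gripper_width: 15.5
```

```bash
python3 - <<'E'
from h import *
commit([.5,0,0,0,0,0]); st(); sync()
c,p,s=snap("side","sd2"); cv2.imwrite('pics/sd2c.png',cv2.resize(p[60:260,80:280,::-1],(600,600),interpolation=cv2.INTER_CUBIC))
c,p,s=snap("wrist","w3")
E
```

```text
t 8.6 p [493.5 402.7 309.7] w 15.5 F [ 0.7 -0.3 -1.5] q [-0.63  0.29 -0.29  1.79  0.71  0.89  0.16]
err p [ 2.1 -0.7  0.2] rot deg [-0.08  0.2   0.07]
```

View pics/sd2c.png

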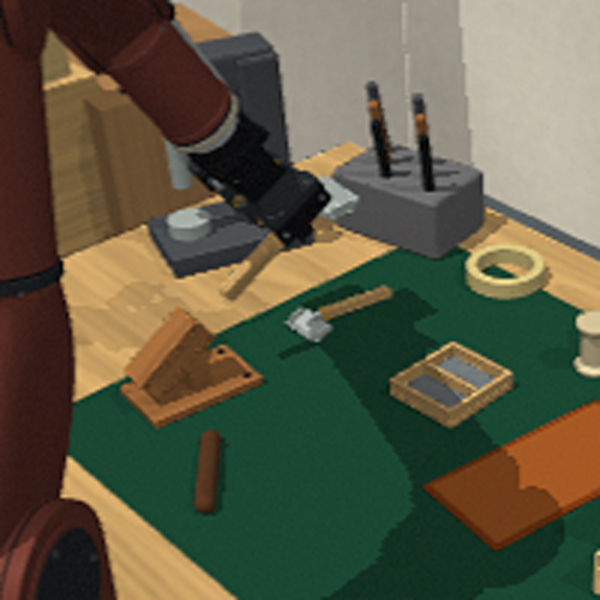

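View pics/w3.png

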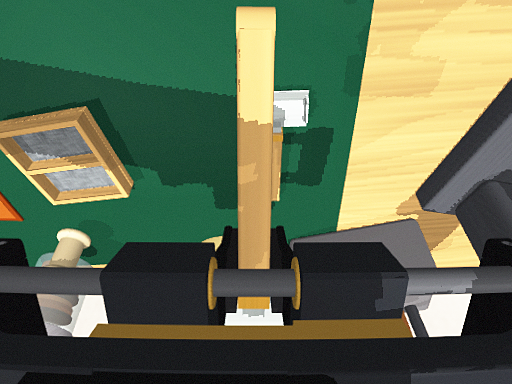

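```bash
python3 - <<'E'
import cv2
s=cv2.imread('pics/scene0.png'); 
cv2.imwrite('pics/s_b.png',cv2.resize(s[185:285,155:365],(800,381),interpolation=cv2.INTER_CUBIC))
E
```

View pics/s_b.png

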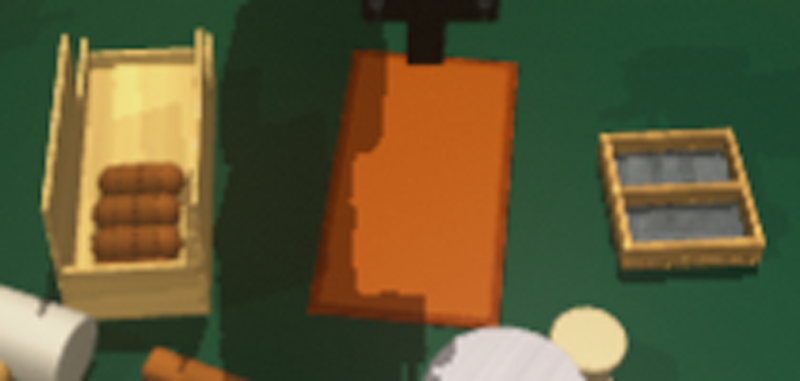

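```bash
python3 - <<'E'
from h import *
from scipy.optimize import least_squares
cs=camera_params("scene")
w0={'fovy': 64.01966741992273, 'cx': 253.66857536747597, 'cy': 191.90408708507843, 'distortion': np.array([-0.05516944,0,0,0,0]), 'R': np.array([[ 9.99999281e-01,  7.26301024e-04, -9.53675616e-04],[ 9.74843041e-04, -9.55695476e-01,  2.94355579e-01],[-6.97632713e-04, -2.94356297e-01, -9.55695497e-01]]), 't': np.array([-649.38418995,  -36.3853261 ,  390.41565993])}
S=lambda L:(np.array(L)+.5)/3.81-.5+[155,185]
def fit(obs,u0):
    def g(u):
        c,s=np.cos(u[2]),np.sin(u[2]);r=[]
        for cam,B,z,P in obs:
            B=np.array(B,float);X=np.c_[B@np.array([[c,s],[-s,c]])+u[:2],np.full(len(B),z)]
            r.append((proj(cam,X)-np.array(P)).ravel())
        return np.concatenate(r)
    r=least_squares(g,u0,loss='soft_l1'); print(r.x[:2].round(1),np.degrees(r.x[2]).round(2),"res",g(r.x).round(1).tolist())
P=[[-125,-65],[-125,65],[125,65],[125,-65]]
fit([(cs,P,4,S([(353,50),(517,63),(497,328),(309,313)]))],[600,0,0])
fit([(w0,[[-125,65],[125,65],[125,-65],[-125,-65]],4,[(122,97),(326,121),(308,219),(122,198)])],[600,0,0])
fit([(cs,[[-53,-49],[-53,49],[53,49],[53,-49]],24,S([(600,134),(735,129),(765,243),(616,250)]))],[620,190,0])
E
```

```text
[608.    4.7] -6.62 res [-0.2, -0.2, 0.0, -0.1, 0.7, 0.5, -0.5, -0.3]
[606.7   4.2] -6.72 res [-1.3, -0.7, 1.1, -0.2, 1.1, 0.8, -1.0, 0.7]
[633.3 187.8] 1.63 res [0.1, -0.4, -0.5, 0.2, -0.5, 0.6, 1.4, -0.3]
```

```bash
python3 - <<'E'
from h import *
Rt=Ro.from_quat([0.69,0.155,0.222,-0.672]).as_matrix(); pt=np.array([385.2,414.1,244.8])
# scoop at grasp: use fitted pitch, tool-aligned yaw/roll
Rs=Ro.from_euler('ZYX',np.radians([-5.37,-25.99,-.13])).as_matrix(); ps=np.array([526,400.2,112.4])
Rrel=Rt.T@Rs; prel=Rt.T@(ps-pt); print(prel.round(1)); print(Rrel.round(3))
# idealize: scoop y along -tool? 
ang=np.degrees(np.arctan2(-Rrel[1,0],Rrel[0,0])); print("pitch of scoop in tool",ang)
a=np.radians(ang); 
Rr=np.column_stack([[np.cos(a),-np.sin(a),0],[0,0,1],[-np.sin(a),-np.cos(a),0]])
if np.linalg.det(Rr)<0: print("bad det")
print(Rr.round(3))
np.savez('rel.npz',R=Rr,p=np.r_[prel[:2],0.])
yaw=np.radians(-6.7); f=np.array([np.cos(yaw),np.sin(yaw),0])
Rl=Ro.from_euler('z',yaw).as_matrix()
RT=Rl@Rr.T; hz=lambda z: np.r_[(np.array([607.5,4.5,0])+78*f)[:2],4+z]
for z in(80,15,0):
    T=hz(z)-RT@np.r_[prel[:2],0]; print(z,T.round(1))
sync(); st()
T=hz(80)-RT@np.r_[prel[:2],0]; p,R=getcmd(); mid=p+(T-p)*.5; mid[2]=300
key=Ro.from_rotvec(Ro.from_matrix(R.T@RT).as_rotvec()*.5)
rows(mid,R@key.as_matrix(),5)
E
```

```text
[ 5.330e+01  1.863e+02 -1.000e-01]
[[ 0.996 -0.004  0.086]
 [ 0.086  0.001 -0.996]
 [ 0.004  1.     0.001]]
pitch of scoop in tool -4.95190462744238
[[ 0.996  0.     0.086]
 [ 0.086  0.    -0.996]
 [ 0.     1.     0.   ]]
80 [616.3   3.5 265. ]
15 [616.3   3.5 200. ]
0 [616.3   3.5 185. ]
t 8.7 p [493.5 402.7 309.8] w 15.5 F [-0.2  0.  -1.3] q [-0.63  0.29 -0.29  1.79  0.71  0.89  0.16]
err p [0. 0. 0.] rot deg [0. 0. 0.]
[0.052, 0.04, -0.154, -0.0, 0.001, 0.029]
[0.104, 0.08, -0.308, -0.001, 0.002, 0.058]
[0.155, 0.12, -0.462, -0.001, 0.003, 0.087]
[0.207, 0.159, -0.616, -0.002, 0.004, 0.116]
[0.259, 0.199, -0.77, -0.002, 0.005, 0.145]
dist 209.06453034608396 ang 13.014430331481442
```

Call:
servo_tool --deltas '[0.052, 0.04, -0.154, 0, 0, 0.029, 1, 0.104, 0.08, -0.308, 0, 0.002, 0.058, 1, 0.155, 0.12, -0.462, 0, 0.003, 0.087, 1, 0.207, 0.16, -0.616, 0, 0.004, 0.116, 1, 0.26, 0.2, -0.77, -0.002, 0.005, 0.145, 1]'

```text
time: 9.2
tool_pos: [553.6, 202.5, 298.9]
tcp_rot: [0.703, 0.072, 0.146, -0.693]
wrist_force: [0.2, 0.1, -2.1]
gripper_width: 15.1
```

```bash
cat >> h.py <<'E'
def scoop2tool(heel,yaw,nose,f='rel.npz'):
    """tool pose for scoop heel pos, yaw, nose-down (rad)"""
    r=np.load(f); Rs=Ro.from_euler('ZYX',[yaw,nose,0]).as_matrix(); RT=Rs@r["R"].T; return np.array(heel)-RT@r["p"],RT
E
python3 - <<'E'
from h import *
st(); sync()
yaw=np.radians(-6.7); h=np.array([607.5+78*np.cos(yaw),4.5+78*np.sin(yaw),4])
T,RT=scoop2tool(h+[0,0,40],yaw,0); rows(T,RT,6)
E
```

```text
t 9.2 p [553.6 202.5 298.9] w 15.1 F [ 0.2  0.1 -2.1] q [-0.26  0.22 -0.25  1.87  0.31  0.83  0.79]
err p [  60.1 -200.2  -10.9] rot deg [-0.14  0.29 13.23]
[0.038, 0.064, -0.128, -0.0, 0.001, 0.024]
[0.076, 0.127, -0.255, -0.001, 0.002, 0.047]
[0.114, 0.191, -0.383, -0.001, 0.003, 0.071]
[0.152, 0.254, -0.51, -0.002, 0.004, 0.095]
[0.19, 0.318, -0.638, -0.002, 0.005, 0.118]
[0.228, 0.382, -0.766, -0.003, 0.006, 0.142]
dist 221.34961568822604 ang 12.793231039597995
```

Call:
servo_tool --deltas '[0.038, 0.064, -0.128, 0, 0, 0.024, 1, 0.076, 0.127, -0.255, 0, 0.002, 0.047, 1, 0.114, 0.19, -0.383, 0, 0.003, 0.071, 1, 0.152, 0.254, -0.51, -0.002, 0.004, 0.095, 1, 0.19, 0.318, -0.638, -0.002, 0.005, 0.118, 1, 0.228, 0.382, -0.766, -0.003, 0.006, 0.142, 1, 0.228, 0.382, -0.766, -0.003, 0.006, 0.142, 1]'

```text
time: 9.9
tool_pos: [616.6, -1.5, 223.0]
tcp_rot: [0.709, -0.014, 0.073, -0.702]
wrist_force: [0.3, -0.6, -2.0]
gripper_width: 15.5
```

```bash
python3 - <<'E'
from h import *
st(); sync()
yaw=np.radians(-6.7); h=np.array([607.5+78*np.cos(yaw),4.5+78*np.sin(yaw),4])
T,RT=scoop2tool(h+[0,0,0],yaw,0); rows(T,RT,5)
c,p,s=snap("side","sd3"); cv2.imwrite('pics/sd3c.png',cv2.resize(p[130:270,180:380,::-1],(800,560),interpolation=cv2.INTER_CUBIC))
E
```

```text
t 9.9 p [616.6  -1.5 223. ] w 15.5 F [ 0.3 -0.6 -2. ] q [ 0.06  0.4  -0.17  1.77  0.11  0.89  1.29]
err p [  62.9 -204.   -75.9] rot deg [-0.56  0.95 12.9 ]
[-0.003, 0.03, 0.004, 0.001, -0.001, -0.0]
[-0.007, 0.06, 0.008, 0.001, -0.002, -0.001]
[-0.01, 0.091, 0.012, 0.002, -0.003, -0.001]
[-0.013, 0.121, 0.016, 0.003, -0.004, -0.001]
[-0.016, 0.151, 0.02, 0.003, -0.004, -0.001]
dist 38.264156580237625 ang 0.5077727002277965
```

View pics/sd3c.png

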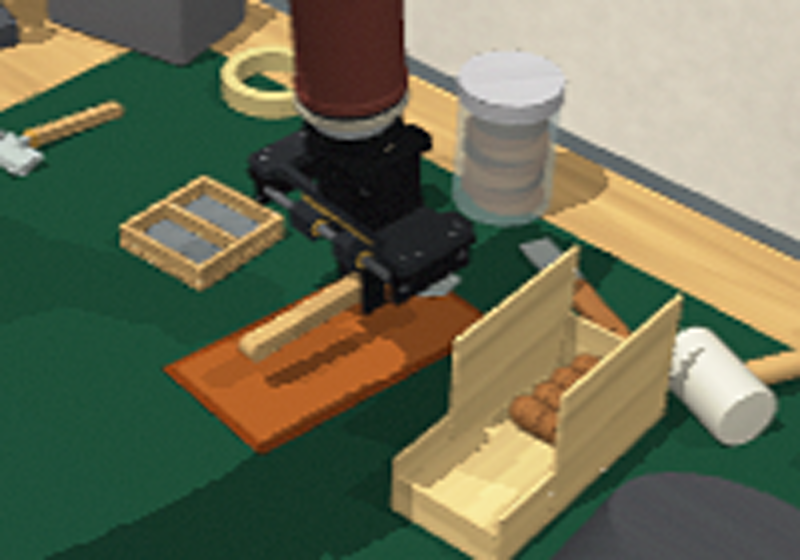

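Call:
servo_tool --deltas '[-0.004, 0.04, 0.005, 0.001, -0.001, 0, 1, -0.008, 0.08, 0.01, 0.001, -0.002, 0, 1, -0.012, 0.115, 0.015, 0.002, -0.003, 0, 1, -0.015, 0.136, 0.018, 0.003, -0.004, 0, 1, -0.015, 0.136, 0.018, 0.003, -0.004, 0, 1]'

```text
time: 10.45
tool_pos: [615.9, 9.9, 190.2]
tcp_rot: [0.706, -0.008, 0.069, -0.705]
wrist_force: [-0.2, -0.2, -1.3]
gripper_width: 15.9
```

Call:
servo_tool --deltas '[0, 0.006, 0, 0, 0, 0, 1, 0, 0.012, 0, 0, 0, 0, 1, 0, 0.012, 0, 0, 0, 0, 1]'

```text
time: 10.75
tool_pos: [616.8, 9.1, 188.4]
tcp_rot: [0.706, -0.008, 0.071, -0.705]
wrist_force: [-0.1, -0.1, -1.8]
gripper_width: 15.4
```

```bash
python3 - <<'E'
from h import *
st(); s=arm.sense(); print(s["torque"])
E
```

```text
t 10.75 p [616.8   9.1 188.4] w 15.4 F [-0.1 -0.1 -1.8] q [ 0.05  0.44 -0.17  1.8   0.12  0.82  1.28]
err p [  0.2  10.6 -34.5] rot deg [ 0.5  -0.75 -0.27]
[ 0.07421072  0.17007337 -0.05722714]
```

Call:
servo_tool --deltas '[0, 0.006, 0, 0, 0, 0, 1, 0, 0.012, 0, 0, 0, 0, 1, 0, 0.012, 0, 0, 0, 0, 1]'

```text
time: 11.05
tool_pos: [617.2, 9.1, 186.6]
tcp_rot: [0.706, -0.008, 0.071, -0.705]
wrist_force: [-5.0, -0.1, 10.1]
gripper_width: 15.2
```

```bash
python3 - <<'E'
from h import *
st(); s=arm.sense(); print(s["torque"])
E
```

```text
t 11.05 p [617.2   9.1 186.6] w 15.2 F [-5.  -0.1 10.1] q [ 0.05  0.45 -0.17  1.8   0.12  0.82  1.28]
err p [  0.7  10.6 -36.4] rot deg [ 0.5  -0.74 -0.29]
[ 0.04574557  1.23697869 -0.04676364]
```

Call:
servo_tool --deltas '[0, 0, 0, 0, 0, 0, 0, 0, 0, 0, 0, 0, 0, 0, 0, 0, 0, 0, 0, 0, 0, 0, 0, 0, 0, 0, 0, 0, 0, -0.02, 0, 0, 0, 0, 0, 0, -0.1, 0, 0, 0, 0, 0, 0, -0.25, 0, 0, 0, 0, 0, 0, -0.4, 0, 0, 0, 0, 0]'

```text
time: 11.85
tool_pos: [607.7, 9.6, 285.7]
tcp_rot: [0.706, -0.008, 0.07, -0.705]
wrist_force: [0.6, -0.3, 0.5]
gripper_width: 71.2
```

```bash
python3 - <<'E'
from h import *
st()
c,p,s=snap("wrist","w4")
E
```

```text
t 11.85 p [607.7   9.6 285.7] w 71.2 F [ 0.6 -0.3  0.5] q [ 0.06  0.32 -0.19  1.75  0.09  1.    1.3 ]
err p [-8.9 11.1 62.8] rot deg [ 0.48 -0.74 -0.17]
```

View pics/w4.png

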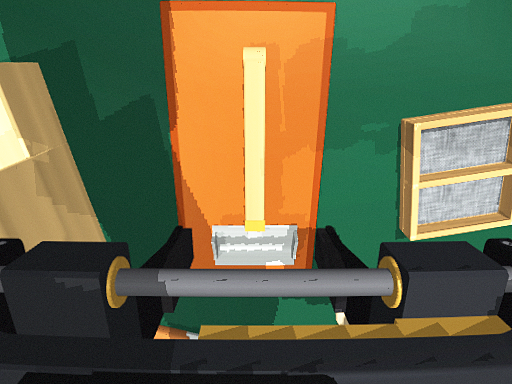

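```bash
python3 - <<'E'
from h import *
sync(); p,R=getcmd()
rows([590,-90,380],R@Ro.from_rotvec([0,.75*np.pi/2,0]).as_matrix(),1)
E
```

```text
[0.001, -0.351, -0.404, 0.0, 0.75, 0.0]
dist 133.77643567522964 ang 67.5
```

Call:
servo_tool --deltas '[0, -0.35, -0.4, 0, 0.75, 0, 0, 0, -0.35, -0.4, 0, 0.75, 0, 0, 0, -0.35, -0.4, 0, 0.75, 0, 0, 0, -0.35, -0.4, 0, 0.75, 0, 0, 0, -0.35, -0.4, 0, 0.75, 0, 0, 0, -0.35, -0.4, 0, 0.75, 0, 0, 0, -0.35, -0.4, 0, 0.75, 0, 0, 0, -0.35, -0.4, 0, 0.75, 0, 0]'

```text
time: 12.7
tool_pos: [589.3, -89.2, 371.9]
tcp_rot: [-0.546, 0.4, -0.453, 0.58]
wrist_force: [-0.2, 0.3, -0.2]
gripper_width: 87.0
```

```bash
python3 - <<'E'
from h import *
sync(); st(); p,R=getcmd()
R2=toolR(0,0)
rv=Ro.from_matrix(R.T@R2).as_rotvec(); print(np.degrees(rv))
rv=rv*np.radians(67.5)/np.linalg.norm(rv)
rows([540,-190,400],R@Ro.from_rotvec(rv).as_matrix(),1)
E
```

```text
t 12.7 p [589.3 -89.2 371.9] w 87.0 F [-0.2  0.3 -0.2] q [ 0.08  0.21 -0.    1.69  0.    1.15  0.35]
err p [0. 0. 0.] rot deg [0. 0. 0.]
[ -4.95810504 105.7192443   -3.18577457]
[0.338, -0.127, -0.289, -0.035, 0.749, -0.023]
dist 115.64624354266185 ang 67.50000000000001
```

Call:
servo_tool --deltas '[0.34, -0.13, -0.29, -0.035, 0.75, -0.023, 0, 0.34, -0.13, -0.29, -0.035, 0.75, -0.023, 0, 0.34, -0.13, -0.29, -0.035, 0.75, -0.023, 0, 0.34, -0.13, -0.29, -0.035, 0.75, -0.023, 0, 0.34, -0.13, -0.29, -0.035, 0.75, -0.023, 0, 0.34, -0.13, -0.29, -0.035, 0.75, -0.023, 0, 0.34, -0.13, -0.29, -0.035, 0.75, -0.023, 0, 0.34, -0.13, -0.29, -0.035, 0.75, -0.023, 0]'

```text
time: 13.5
tool_pos: [540.5, -190.7, 400.9]
tcp_rot: [0.225, -0.657, 0.679, -0.238]
wrist_force: [0.7, 0.5, 0.2]
gripper_width: 87.2
```

```bash
python3 - <<'E'
from h import *
sync(); st(); p,R=getcmd()
rows([530,-195,410],toolR(0,0),1)
E
```

```text
t 13.5 p [ 540.5 -190.7  400.9] w 87.2 F [0.7 0.5 0.2] q [ 0.11  0.16  0.16  1.69 -0.01  1.26 -0.63]
err p [0. 0. 0.] rot deg [0. 0. 0.]
[0.043, -0.037, -0.011, -0.02, 0.425, -0.012]
dist 14.565034403509992 ang 38.281608374652826
```

Call:
servo_tool --deltas '[0.043, -0.037, -0.011, -0.02, 0.425, -0.012, 0, 0.043, -0.037, -0.011, -0.02, 0.425, -0.012, 0, 0.043, -0.037, -0.011, -0.02, 0.425, -0.012, 0, 0.043, -0.037, -0.011, -0.02, 0.425, -0.012, 0, 0.043, -0.037, -0.011, -0.02, 0.425, -0.012, 0, 0.043, -0.037, -0.011, -0.02, 0.425, -0.012, 0]'

```text
time: 14.1
tool_pos: [530.2, -195.1, 409.9]
tcp_rot: [0.001, -0.707, 0.707, -0.002]
wrist_force: [1.0, -0.0, -0.4]
gripper_width: 87.2
```

```bash
python3 - <<'E'
from h import *
st(); 
c,p,s=snap("wrist","w5"); json.dump({k:np.array(v).tolist() for k,v in c.items()},open('w5.json','w'))
for t in ["toggle1","bin_centre"]:
    print(t,[(np.round(q["location"],1).tolist(),round(q["confidence"],2)) for q in spot_point("wrist",t)])
cv2.imwrite('pics/w5c.png',cv2.resize(p[0:250,190:390,::-1],(600,750),interpolation=cv2.INTER_CUBIC)[:600])
E
```

```text
t 14.1 p [ 530.2 -195.1  409.9] w 87.2 F [ 1.  -0.  -0.4] q [ 0.08  0.16  0.22  1.68 -0.03  1.31 -1.26]
err p [-10.3  -4.4   9. ] rot deg [-1.79 37.96 -1.07]
toggle1 [([248.8, 7.4], 0.96), ([249.9, 55.4], 0.95), ([248.0, 31.4], 0.58)]
bin_centre [([252.5, 95.8], 0.55)]
```

View pics/w5.png

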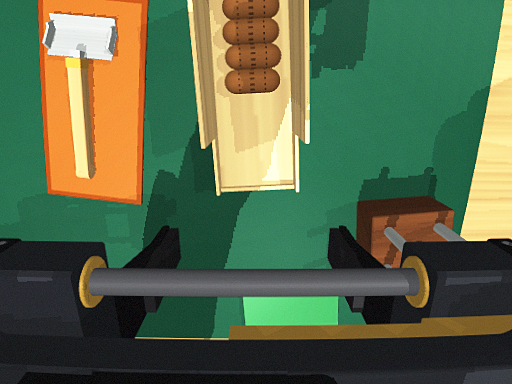

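Call:
servo_tool --deltas '[-0.24, 0, -0.12, 0, 0, 0, 0, -0.24, 0, -0.12, 0, 0, 0, 0, -0.24, 0, -0.12, 0, 0, 0, 0]'

```text
time: 14.55
tool_pos: [592.0, -162.2, 409.1]
tcp_rot: [-0.004, 0.707, -0.707, 0.004]
wrist_force: [-0.5, 0.6, 0.2]
gripper_width: 87.2
```

```bash
python3 - <<'E'
from h import *
sync();st(); 
c,p,s=snap("wrist","w6"); json.dump({k:np.array(v).tolist() for k,v in c.items()},open('w6.json','w'))
for t in ["toggle1","bin_centre"]:
    print(t,[(np.round(q["location"],1).tolist(),round(q["confidence"],2)) for q in spot_point("wrist",t)])
cv2.imwrite('pics/w6c.png',cv2.resize(p[0:250,200:400,::-1],(480,600),interpolation=cv2.INTER_CUBIC))
q=cv2.imread('pics/w5.png');cv2.imwrite('pics/w5c.png',cv2.resize(q[0:200,180:320],(560,800),interpolation=cv2.INTER_CUBIC))
cv2.imwrite('pics/w5d.png',cv2.resize(q[0:200,30:160],(520,800),interpolation=cv2.INTER_CUBIC))
E
```

```text
t 14.55 p [ 592.  -162.2  409.1] w 87.2 F [-0.5  0.6  0.2] q [ 0.04  0.26  0.19  1.56 -0.05  1.33 -1.32]
err p [0. 0. 0.] rot deg [0. 0. 0.]
toggle1 [([280.6, 112.8], 0.86), ([280.0, 89.0], 0.73), ([283.3, 138.3], 0.72), ([114.3, 129.5], 0.72), ([122.8, 153.1], 0.17)]
bin_centre [([279.9, 146.2], 0.58), ([277.7, 90.2], 0.17)]
```

View pics/w6c.png

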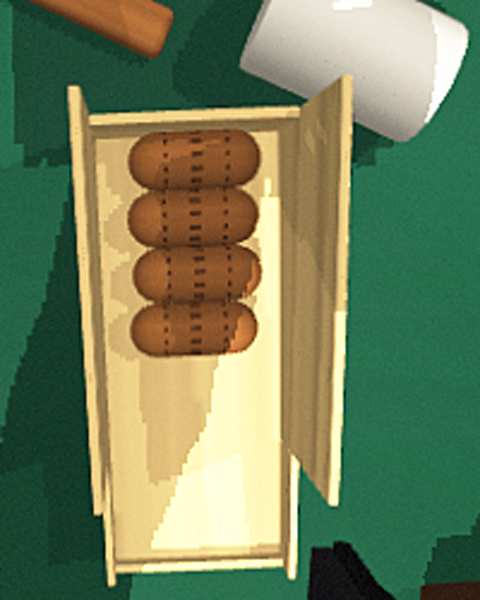

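View pics/w5c.png

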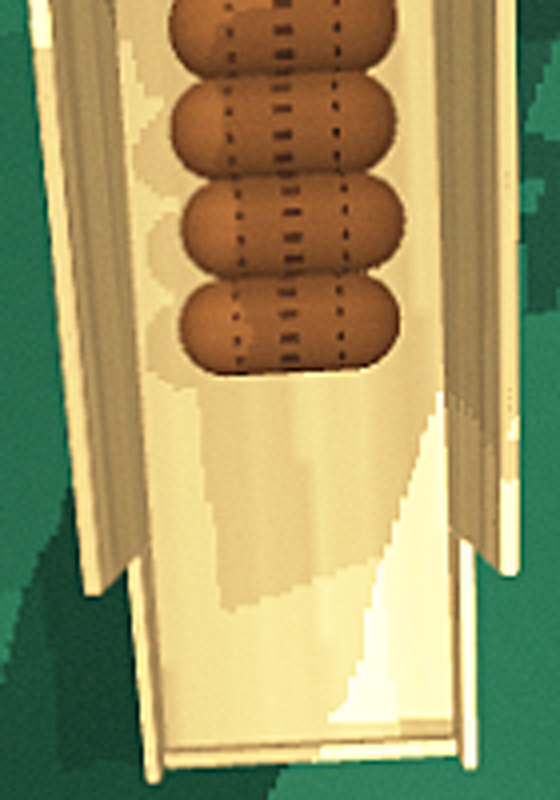

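View pics/w5d.png

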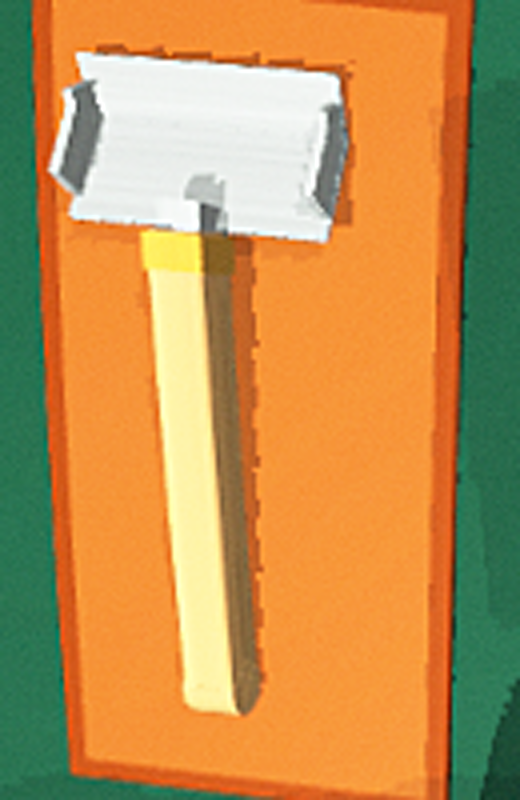

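```bash
cat > fit.py <<'E'
from h import *
from scipy.optimize import least_squares
def ld(n):
    c=json.load(open(n+'.json'))
    for k in("R","t","distortion"):c[k]=np.array(c[k])
    return c
def px(L,s,o): return (np.array(L,float)+.5)/s-.5+np.array(o)
def fit3(obs,u0,zfree=False):
    def g(u):
        R=Ro.from_euler('z',u[2]);r=[]
        for cam,B,P in obs:
            X=R.apply(np.array(B,float))+[u[0],u[1],u[3] if zfree else 0]
            r.append((proj(cam,X)-np.array(P)).ravel())
        return np.concatenate(r)
    r=least_squares(g,u0,loss='soft_l1'); print(r.x[:2].round(1),np.degrees(r.x[2]).round(2),r.x[3:],"res",g(r.x).round(1).tolist()); return r.x
E
python3 - <<'E'
from fit import *
a=ld('w5');b=ld('w6')
B5=[[-44,48,120],[-44,44,120],[-44,-48,120],[-44,-44,120],[-110,48,50],[-110,44,50],[-110,-44,50],[-110,-48,50]]
P5=px([(85,595),(103,595),(518,575),(500,570),(145,782),(162,780),(460,768),(477,768)],4,[180,0])
B6=[[-44,48,120],[-44,44,120],[-44,-44,120],[-44,-48,120],[110,48,120],[110,44,120],[110,-44,120],[110,-48,120],[-110,48,50],[-110,44,50],[-110,-44,50],[-110,-48,50]]
P6=px([(95,515),(104,513),(322,500),(336,504),(70,88),(85,88),(338,80),(352,75),(108,585),(116,583),(287,578),(298,578)],2.4,[200,0])
fit3([(a,B5,P5)],[600,-196,0]);fit3([(b,B6,P6)],[600,-196,0]);u=fit3([(a,B5,P5),(b,B6,P6)],[600,-196,0]);fit3([(a,B5,P5),(b,B6,P6)],[600,-196,0,0],True)
# toggles at z: floor height +13
T6=px([(194,159),(193,217),(197,275),(194,330)],2.4,[200,0]); T5=px([(283,22),(283,125),(293,225),(290,325)],4,[180,0])
R=Ro.from_euler('z',u[2])
for i in range(4):
    X,e=tri([(a,T5[i]),(b,T6[i])]); print("tog",X.round(1),np.round(e,1),"bin frame",R.inv().apply(X-[u[0],u[1],0]).round(1))
M=np.array([[16.3,38,7.6],[16.3,-38,7.6],[-29,38,13.5],[-29,-38,13.5],[-174,8,18],[-174,-8,18]])
fit3([(a,M,px([(80,52),(343,72),(70,218),(328,242),(183,705),(240,713)],4,[30,0]))],[680,0,-.1,4],True)
E
```

```text
[ 615.3 -194.3] 3.14 [] res [-0.5, -0.2, -0.5, -0.4, 0.4, -0.6, 0.4, 0.9, 0.1, 0.3, -0.7, 0.6, 0.8, 0.0, -0.0, -0.2]
[ 614.7 -194.2] 3.24 [] res [-0.8, 0.5, -0.3, 1.2, 2.9, 2.6, 1.3, 0.8, -1.5, -1.4, -2.8, -1.7, 1.6, -2.9, 0.7, -0.9, -0.3, 1.0, -0.3, 1.7, 0.7, 0.7, -0.6, 0.6]
[ 615.  -194.2] 3.2 [] res [-0.5, 0.1, -0.5, -0.1, 0.4, -0.4, 0.4, 1.1, 0.2, 0.5, -0.6, 0.8, 0.8, 0.1, 0.0, -0.0, -0.8, 0.2, -0.3, 0.9, 2.9, 2.3, 1.3, 0.5, -1.4, -1.9, -2.7, -2.1, 1.7, -3.3, 0.8, -1.3, -0.3, 0.7, -0.4, 1.4, 0.6, 0.5, -0.7, 0.3]
[ 614.2 -194.5] 3.07 [-4.23263372] res [0.6, 0.2, 0.5, -0.1, -0.2, -0.0, -0.2, 1.4, 0.7, -0.0, -0.2, 0.3, 0.4, -0.2, -0.5, -0.3, -0.4, -0.7, 0.1, -0.1, 1.9, 1.7, 0.2, -0.2, -0.3, 0.0, -1.6, -0.2, 0.9, -1.0, -0.1, 1.0, -0.2, -0.4, -0.3, 0.4, -0.1, -0.4, -1.4, -0.5]
tog [ 708.3 -191.4   21.7] [0.1 0.1] bin frame [93.3 -2.4 21.7]
tog [ 682.2 -191.5   23.8] [0. 0.] bin frame [67.2 -1.1 23.8]
tog [ 655.8 -194.1   29.1] [0.2 0.2] bin frame [40.7 -2.2 29.1]
tog [ 629.8 -193.5   29.4] [0.1 0.1] bin frame [14.7 -0.2 29.4]
[688.3   3.8] -6.09 [-1.36822779] res [0.3, 0.1, -1.3, 0.5, 1.1, -0.7, 0.0, -0.9, 0.7, 0.8, -1.3, 0.2]
```

```bash
python3 - <<'E'
from h import *
sync(); st()
R=toolR(np.radians(-6.3),np.radians(25)); g=np.array([570.2,15.4,27])
rows(tcp(g,R)-90*R[:,1],R,1); print(tcp(g,R))
E
```

```text
t 14.7 p [ 589.5 -165.4  409.7] w 87.3 F [-0.1  0.3  0.5] q [ 0.04  0.25  0.2   1.56 -0.05  1.33 -1.32]
err p [0. 0. 0.] rot deg [0. 0. 0.]
[0.5, 0.609, -0.774, 0.015, 0.073, 0.277]
dist 276.117241475821 ang 25.825735251899705
[501.3091676   23.0056187  175.63447707]
```

Call:
servo_tool --deltas '[0.5, 0.609, -0.774, 0.015, 0.073, 0.277, 0, 0.5, 0.609, -0.774, 0.015, 0.073, 0.277, 0, 0.5, 0.609, -0.774, 0.015, 0.073, 0.277, 0, 0.5, 0.609, -0.774, 0.015, 0.073, 0.277, 0, 0.5, 0.609, -0.774, 0.015, 0.073, 0.277, 0, 0.5, 0.609, -0.774, 0.015, 0.073, 0.277, 0, 0.5, 0.609, -0.774, 0.015, 0.073, 0.277, 0, 0.5, 0.609, -0.774, 0.015, 0.073, 0.277, 0]'

```text
time: 15.5
tool_pos: [463.9, 27.4, 257.7]
tcp_rot: [-0.191, -0.681, 0.697, -0.115]
wrist_force: [0.3, 0.3, 0.2]
gripper_width: 87.4
```

```bash
python3 - <<'E'
from h import *
sync(); st()
c,p,s=snap("wrist","w7"); json.dump({k:np.array(v).tolist() for k,v in c.items()},open('w7.json','w'))
R=toolR(np.radians(-6.3),np.radians(25)); g=np.array([570.2,15.4,27])
rows(tcp(g,R),R,1)
E
```

```text
t 15.5 p [463.9  27.4 257.7] w 87.4 F [0.3 0.3 0.2] q [-0.19 -0.03 -0.02  2.26  0.27  0.52 -2.1 ]
err p [0. 0. 0.] rot deg [0. 0. 0.]
[0.002, 0.361, 0.001, 0.0, -0.0, -0.0]
dist 90.33219408549418 ang 0.06641781570633244
```

View pics/w7.png

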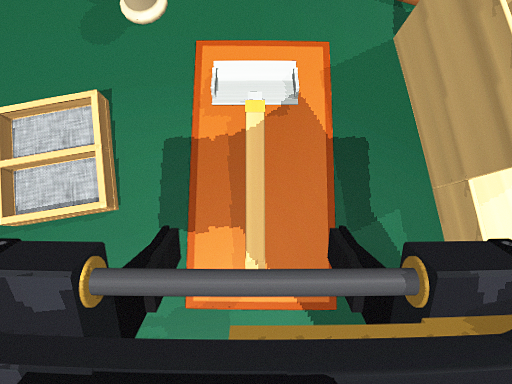

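Call:
servo_tool --deltas '[0, 0.12, 0, 0, 0, 0, 0, 0.001, 0.24, 0, 0, 0, 0, 0, 0.002, 0.32, 0.001, 0, 0, 0, 0, 0.002, 0.361, 0.001, 0, 0, 0, 0, 0.002, 0.361, 0.001, 0, 0, 0, 0]'

```text
time: 16.05
tool_pos: [502.2, 22.7, 175.0]
tcp_rot: [-0.191, -0.681, 0.698, -0.114]
wrist_force: [0.6, -0.1, -0.9]
gripper_width: 87.0
```

```bash
python3 - <<'E'
from h import *
st()
R=toolR(np.radians(-6.3),np.radians(25)); g=np.array([570.2,15.4,27]);print(arm.sense()["tool_pos"]-tcp(g,R))
E
```

```text
t 16.05 p [502.2  22.7 175. ] w 87.0 F [ 0.6 -0.1 -0.9] q [-0.19  0.19  0.01  2.24  0.39  0.32 -2.21]
err p [ 38.3  -4.7 -82.8] rot deg [ 0.07  0.1  -0.07]
[ 0.8740264  -0.33409161 -0.67218169]
```

Call:
servo_tool --deltas '[0, 0, 0, 0, 0, 0, 1, 0, 0, 0, 0, 0, 0, 1, 0, 0, 0, 0, 0, 0, 1, 0, 0, 0, 0, 0, 0, 1, 0, 0, 0, 0, 0, 0, 1, 0, 0, 0, 0, 0, 0, 1, 0, 0, 0, 0, 0, 0, 1, 0, 0, 0, 0, 0, 0, 1]' --squeeze 60

```text
time: 16.85
tool_pos: [501.6, 23.8, 175.4]
tcp_rot: [-0.191, -0.681, 0.697, -0.115]
wrist_force: [-0.2, -0.5, 0.2]
gripper_width: 30.9
```

Call:
servo_tool --deltas '[0, 0, 0, 0, 0, 0, 1, 0, 0, 0, 0, 0, 0, 1, 0, 0, 0, 0, 0, 0, 1, 0, 0, 0, 0, 0, 0, 1, 0, 0, 0, 0, 0, 0, 1]'

```text
time: 17.35
tool_pos: [501.6, 23.8, 175.3]
tcp_rot: [-0.191, -0.681, 0.697, -0.115]
wrist_force: [-0.4, 0.7, -0.3]
gripper_width: 15.8
```

```bash
python3 - <<'E'
from h import *
st(); sync(); p,R=getcmd()
rows(p+[0,0,60],R,3)
E
```

```text
t 17.35 p [501.6  23.8 175.3] w 15.8 F [-0.4  0.7 -0.3] q [-0.19  0.19  0.01  2.24  0.39  0.32 -2.21]
err p [ 37.8  -3.6 -82.4] rot deg [-0.02  0.02 -0.03]
[-0.034, -0.072, -0.0, 0.0, 0.0, 0.0]
[-0.068, -0.145, -0.0, 0.0, 0.0, 0.0]
[-0.101, -0.217, -0.0, 0.0, 0.0, 0.0]
dist 60.0 ang 0.0
```

```bash
python3 - <<'E'
from h import *
c,p,s=snap("wrist","w8"); json.dump({k:np.array(v).tolist() for k,v in c.items()},open('w8.json','w'))
json.dump({"p":s["tool_pos"].tolist(),"q":s["tcp_rot"].tolist()},open('w8s.json','w'))
cv2.imwrite('pics/w8c.png',cv2.resize(p[0:120,180:340,::-1],(800,600),interpolation=cv2.INTER_CUBIC))
E
```

```text
(no output)
```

View pics/w8c.png

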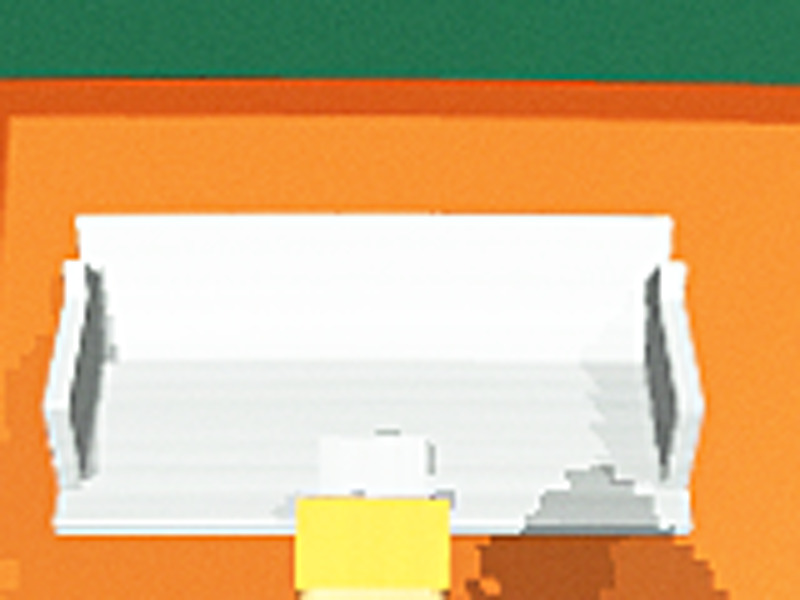

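Call:
servo_tool --deltas '[-0.034, -0.072, 0, 0, 0, 0, 1, -0.068, -0.145, 0, 0, 0, 0, 1, -0.1, -0.217, 0, 0, 0, 0, 1, -0.1, -0.217, 0, 0, 0, 0, 1]'

```text
time: 17.8
tool_pos: [502.2, 23.8, 237.4]
tcp_rot: [-0.193, -0.681, 0.697, -0.116]
wrist_force: [-0.1, -0.4, -0.4]
gripper_width: 15.4
```

```bash
python3 - <<'E'
from h import *
commit([-.1,-.217,0,0,0,0]); st()
c,p,s=snap("wrist","w9"); json.dump({k:np.array(v).tolist() for k,v in c.items()},open('w9.json','w'))
json.dump({"p":s["tool_pos"].tolist(),"q":s["tcp_rot"].tolist()},open('w9s.json','w'))
cv2.imwrite('pics/w9c.png',cv2.resize(p[0:120,180:340,::-1],(800,600),interpolation=cv2.INTER_CUBIC))
E
```

```text
t 17.8 p [502.2  23.8 237.4] w 15.4 F [-0.1 -0.4 -0.4] q [-0.15  0.08 -0.03  2.19  0.28  0.46 -2.09]
err p [0.9 0.1 2.4] rot deg [-0.06  0.04  0.23]
```

View pics/w9c.png

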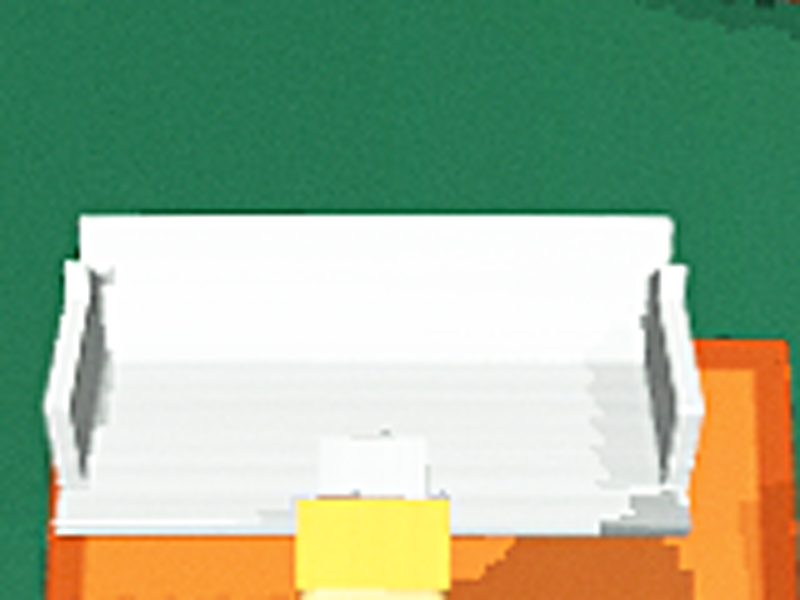

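```bash
python3 - <<'E'
from fit import *
a=ld('w8')
M=np.array([[16.3,38,7.6],[16.3,-38,7.6],[-29,38,13.5],[-29,-38,13.5]])
P=px([(79,215),(672,215),(55,533),(690,533)],5,[180,0])
u=fit3([(a,M+[0,0,4],P)],[686,2,-.1]); fit3([(a,M,P)],[686,2,-.1,4],True)
s=json.load(open('w8s.json')); Rt=Ro.from_quat(s["q"]).as_matrix(); pt=np.array(s["p"])
Rs=Ro.from_euler('z',u[2]).as_matrix(); ps=np.array([u[0],u[1],4])
prel=Rt.T@(ps-pt); Rrel=Rt.T@Rs; print(prel.round(1));print(Rrel.round(3))
print("yaw tool",np.degrees(np.arctan2(Rt[1,1],Rt[0,1])),np.degrees(np.arctan2(np.hypot(*Rt[:2,1]),-Rt[2,1])))
for q in([-112,0,13],):print("grip pt in tool",Rrel@np.array(q)+prel)
np.savez('rel2.npz',R=Rrel,p=prel)
# independent check: handle end from nominal: use bin and rack
E
```

```text
[687.2   2.6] -6.48 [] res [-0.1, 0.4, -0.3, 0.7, -0.0, -0.7, 0.4, -0.3]
[687.    2.6] -6.46 [4.40898192] res [-0.2, 0.3, -0.1, 0.6, -0.2, -0.6, 0.6, -0.2]
[-96.9 234.3   0.9]
[[-0.906 -0.002 -0.423]
 [ 0.423  0.002 -0.906]
 [ 0.003 -1.    -0.001]]
yaw tool -6.149591194897911 25.009027615828604
grip pt in tool [ -0.86755969 175.12915703   0.58888762]
```

```bash
cat >> h.py <<'E'
BIN=(615.0,-194.3,np.radians(3.15))
def inbin(x,y,dz):
    c,s=np.cos(BIN[2]),np.sin(BIN[2]); return np.array([BIN[0]+c*x-s*y,BIN[1]+s*x+c*y,17-.0857*x+dz])
def scoopnow(f='rel2.npz'):
    s=arm.sense(); R=Ro.from_quat(s["tcp_rot"]).as_matrix(); r=np.load(f); h=s["tool_pos"]+R@r["p"]; Rs=R@r["R"]; e=Ro.from_matrix(Rs).as_euler('ZYX',degrees=True); 
    c,sn=np.cos(BIN[2]),np.sin(BIN[2]); d=h[:2]-BIN[:2]; xb=c*d[0]+sn*d[1]; yb=-sn*d[0]+c*d[1]
    print("heel",h.round(1),"yaw,nose,roll",e.round(2),"bin",xb.round(1),yb.round(1),"dz",(h[2]-17+.0857*xb).round(1)); return h,e
E
python3 - <<'E'
from h import *
sync(); st(); scoopnow()
T,R=scoop2tool(inbin(-30,-1,135),BIN[2],np.radians(30),'rel2.npz'); print(T); rows(T,R,1)
E
```

```text
t 17.85 p [501.7  23.7 235.9] w 15.7 F [ 0.3 -0.1 -2.2] q [-0.15  0.08 -0.03  2.2   0.28  0.46 -2.09]
err p [0. 0. 0.] rot deg [0. 0. 0.]
heel [687.6   2.5  64.9] yaw,nose,roll [-6.5  -0.12  0.04] bin 83.3 192.5 dz 55.1
[ 509.08327927 -200.96732582  396.37086225]
[-0.39, -0.528, 0.889, -0.019, -0.106, -0.334]
dist 276.2032170900793 ang 31.593928244170073
```

Call:
servo_tool --deltas '[-0.076, -0.163, 0, 0, -0.01, -0.04, 1, -0.16, -0.34, 0, 0, -0.02, -0.08, 1, -0.22, -0.4, 0.2, -0.005, -0.04, -0.14, 1, -0.27, -0.43, 0.4, -0.01, -0.06, -0.2, 1, -0.32, -0.47, 0.6, -0.012, -0.08, -0.26, 1, -0.37, -0.51, 0.8, -0.016, -0.1, -0.31, 1, -0.39, -0.528, 0.889, -0.019, -0.106, -0.334, 1, -0.39, -0.528, 0.889, -0.019, -0.106, -0.334, 1]'

```text
time: 18.65
tool_pos: [508.7, -206.7, 394.8]
tcp_rot: [0.05, -0.705, 0.707, 0.015]
wrist_force: [0.3, -0.4, -0.3]
gripper_width: 15.4
```

```bash
python3 - <<'E'
from h import *
commit([-0.39, -0.528, 0.889, -0.019, -0.106, -0.334]); st(); scoopnow()
T,R=scoop2tool(inbin(-30,-1,6),BIN[2],np.radians(30),'rel2.npz'); print(T); rows(T,R,4)
c,p,s=snap("wrist","w10"); 
E
```

```text
t 18.65 p [ 508.7 -206.7  394.8] w 15.4 F [ 0.3 -0.4 -0.3] q [ 0.12  0.16  0.19  1.7   0.    1.36 -1.21]
err p [-0.4 -5.6 -1.5] rot deg [ 0.16  0.45 -0.29]
heel [ 583.6 -204.2  152.7] yaw,nose,roll [ 2.58 30.28 -0.26] bin -31.9 -8.2 dz 132.9
[ 509.08327927 -200.96732582  267.37086225]
[-0.011, 0.128, 0.0, -0.0, -0.0, -0.0]
[-0.022, 0.257, 0.0, -0.0, -0.0, -0.0]
[-0.034, 0.385, 0.001, -0.0, -0.0, -0.0]
[-0.045, 0.514, 0.001, -0.0, -0.0, -0.0]
dist 128.9809781548778 ang 0.022032401217664168
```

View pics/w10.png

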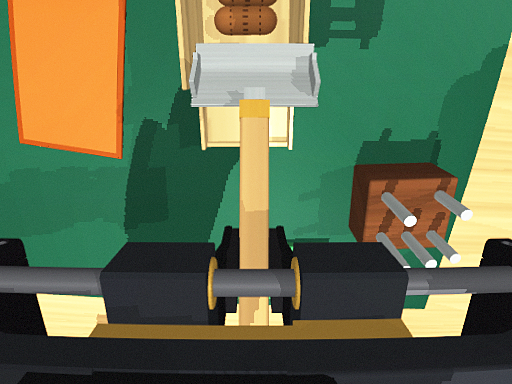

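```bash
python3 - <<'E'
from h import *
st(); scoopnow()
sync()
T,R=scoop2tool(inbin(-30,-1,8),BIN[2],np.radians(30),'rel2.npz'); print(T); rows(T,R,4)
E
```

```text
t 18.7 p [ 509.  -203.6  394.1] w 15.5 F [ 0.7  0.4 -1.4] q [ 0.12  0.16  0.19  1.7   0.    1.36 -1.21]
err p [-0.1 -2.5 -2.2] rot deg [ 0.07  0.28 -0.25]
heel [ 584.1 -200.5  152. ] yaw,nose,roll [ 2.8  30.24 -0.13] bin -31.2 -4.5 dz 132.3
[ 509.08327927 -200.96732582  269.37086225]
[-0.012, 0.124, -0.003, -0.0, -0.001, 0.001]
[-0.023, 0.248, -0.005, -0.0, -0.002, 0.001]
[-0.035, 0.373, -0.008, -0.001, -0.002, 0.002]
[-0.046, 0.497, -0.01, -0.001, -0.003, 0.003]
dist 124.76340482961626 ang 0.38877806920093666
```

Call:
servo_tool --deltas '[-0.008, 0.085, 0, 0, 0, 0, 1, -0.015, 0.17, 0, 0, 0, 0, 1, -0.022, 0.255, 0, 0, 0, 0, 1, -0.03, 0.335, 0, 0, 0, 0, 1, -0.03, 0.335, 0, 0, 0, 0, 1, -0.03, 0.335, 0, 0, 0, 0, 1]'

```text
time: 19.3
tool_pos: [509.2, -199.9, 311.0]
tcp_rot: [0.052, -0.706, 0.706, 0.012]
wrist_force: [0.5, 0.2, -1.3]
gripper_width: 15.7
```

```bash
python3 - <<'E'
from h import *
T,R=scoop2tool(inbin(-30,-1,135),BIN[2],np.radians(30),'rel2.npz'); setcmd(T,R); commit([-.03,.335,0,0,0,0]);st(); scoopnow()
T,R=scoop2tool(inbin(-30,-1,8),BIN[2],np.radians(30),'rel2.npz'); print(T); rows(T,R,2)
E
```

```text
t 19.3 p [ 509.2 -199.9  311. ] w 15.7 F [ 0.5  0.2 -1.3] q [ 0.12  0.23  0.18  1.81 -0.01  1.2  -1.2 ]
err p [-0.1  0.9 -1.3] rot deg [ 0.02 -0.06 -0.2 ]
heel [ 584.4 -195.9   68.9] yaw,nose,roll [ 3.21e+00  3.02e+01 -2.00e-02] bin -30.7 0.1 dz 49.3
[ 509.08327927 -200.96732582  269.37086225]
[-0.007, 0.086, 0.001, 0.0, 0.0, 0.0]
[-0.014, 0.171, 0.001, 0.0, 0.0, 0.0]
dist 42.916284369078525 ang 0.0
```

Call:
servo_tool --deltas '[-0.007, 0.07, 0, 0, 0, 0, 1, -0.013, 0.14, 0, 0, 0, 0, 1, -0.014, 0.17, 0, 0, 0, 0, 1, -0.014, 0.17, 0, 0, 0, 0, 1]'

```text
time: 19.7
tool_pos: [508.8, -200.4, 268.7]
tcp_rot: [0.052, -0.706, 0.706, 0.012]
wrist_force: [0.7, -0.2, -0.6]
gripper_width: 15.7
```

```bash
python3 - <<'E'
from h import *
commit([-.014,.17,0,0,0,0]);st(); scoopnow(); p,R=getcmd(); print(R.T@[0,0,-1], R.T@[np.cos(BIN[2]),np.sin(BIN[2]),-.0857])
E
```

```text
t 19.7 p [ 508.8 -200.4  268.7] w 15.7 F [ 0.7 -0.2 -0.6] q [ 0.13  0.27  0.18  1.85 -0.02  1.11 -1.2 ]
err p [-0.2  0.2 -0.9] rot deg [ 0.02 -0.02 -0.16]
heel [ 584.2 -196.5   26.7] yaw,nose,roll [ 3.160e+00  3.016e+01 -3.000e-02] bin -30.9 -0.5 dz 7.1
[-0.08700016  0.99620495  0.00258381] [-1.00366229 -0.00163003  0.00195991]
```

Call:
servo_tool --deltas '[0, 0.008, 0, 0, 0, 0, 1, 0, 0.016, 0, 0, 0, 0, 1, 0, 0.016, 0, 0, 0, 0, 1]'

```text
time: 20.0
tool_pos: [508.7, -200.8, 265.3]
tcp_rot: [0.051, -0.706, 0.706, 0.011]
wrist_force: [-0.3, -0.8, -0.9]
gripper_width: 15.3
```

```bash
python3 - <<'E'
from h import *
commit([0,.016,0,0,0,0]);st(); scoopnow()
E
```

```text
t 20.0 p [ 508.7 -200.8  265.3] w 15.3 F [-0.3 -0.8 -0.9] q [ 0.13  0.27  0.18  1.85 -0.02  1.1  -1.2 ]
err p [-0.  -0.1 -0.3] rot deg [ 0.05 -0.01 -0.08]
heel [ 584.4 -197.    23.4] yaw,nose,roll [ 3.13 30.08 -0.05] bin -30.7 -1.0 dz 3.8
```

Call:
servo_tool --deltas '[0, 0.006, 0, 0, 0, 0, 1, 0, 0.01, 0, 0, 0, 0, 1, 0, 0.012, 0, 0, 0, 0, 1]'

```text
time: 20.3
tool_pos: [508.3, -200.8, 261.9]
tcp_rot: [0.052, -0.706, 0.706, 0.011]
wrist_force: [-0.8, -0.2, -1.0]
gripper_width: 15.3
```

```bash
python3 - <<'E'
from h import *
commit([0,.012,0,0,0,0]);st(); scoopnow()
E
```

```text
t 20.3 p [ 508.3 -200.8  261.9] w 15.3 F [-0.8 -0.2 -1. ] q [ 0.13  0.28  0.18  1.86 -0.02  1.1  -1.2 ]
err p [-0.1 -0.1 -0.7] rot deg [ 0.04 -0.   -0.11]
heel [ 583.9 -196.9   20. ] yaw,nose,roll [ 3.14 30.11 -0.04] bin -31.2 -0.9 dz 0.3
```

Call:
servo_tool --deltas '[0, 0.004, 0, 0, 0, 0, 1, 0, 0.006, 0, 0, 0, 0, 1]'

```text
time: 20.5
tool_pos: [508.3, -200.9, 260.8]
tcp_rot: [0.051, -0.706, 0.706, 0.011]
wrist_force: [-0.2, 1.2, 4.4]
gripper_width: 15.4
```

```bash
python3 - <<'E'
from h import *
commit([0,.006,0,0,0,0]);st(); scoopnow()
E
```

```text
t 20.5 p [ 508.3 -200.9  260.8] w 15.4 F [-0.2  1.2  4.4] q [ 0.13  0.28  0.18  1.86 -0.02  1.09 -1.2 ]
err p [ 0.  -0.2 -0.4] rot deg [ 0.05 -0.   -0.07]
heel [ 584.  -197.1   18.9] yaw,nose,roll [ 3.13 30.07 -0.05] bin -31.1 -1.0 dz -0.8
```

Call:
servo_tool --deltas '[-0.02, 0, 0, 0, 0, 0, 1, -0.04, 0, 0, 0, 0, 0, 1, -0.06, 0, 0, 0, 0, 0, 1, -0.08, 0, 0, 0, 0, 0, 1]'

```text
time: 20.9
tool_pos: [528.7, -199.6, 258.8]
tcp_rot: [0.052, -0.706, 0.706, 0.011]
wrist_force: [-3.2, 0.0, 5.2]
gripper_width: 15.3
```

Call:
servo_tool --deltas '[-0.02, 0, 0, 0, 0, 0, 1, -0.04, 0, 0, 0, 0, 0, 1, -0.06, 0, 0, 0, 0, 0, 1, -0.07, 0, 0, 0, 0, 0, 1, -0.07, 0, 0, 0, 0, 0, 1]'

```text
time: 21.4
tool_pos: [546.3, -198.5, 257.2]
tcp_rot: [0.051, -0.706, 0.706, 0.011]
wrist_force: [0.6, -0.3, 3.5]
gripper_width: 15.6
```

```bash
python3 - <<'E'
from h import *
commit([-.15,0,0,0,0,0]);st(); scoopnow()
c,p,s=snap("wrist","w11"); cv2.imwrite('pics/w11c.png',cv2.resize(p[0:150,150:350,::-1],(800,600),interpolation=cv2.INTER_CUBIC))
E
```

```text
t 21.4 p [ 546.3 -198.5  257.2] w 15.6 F [ 0.6 -0.3  3.5] q [ 0.12  0.35  0.17  1.77 -0.03  1.11 -1.21]
err p [ 0.7 -0.  -0.7] rot deg [ 0.05 -0.02 -0.06]
heel [ 622.  -194.7   15.3] yaw,nose,roll [ 3.15 30.06 -0.06] bin 7.0 -0.8 dz -1.1
```

View pics/w11c.png

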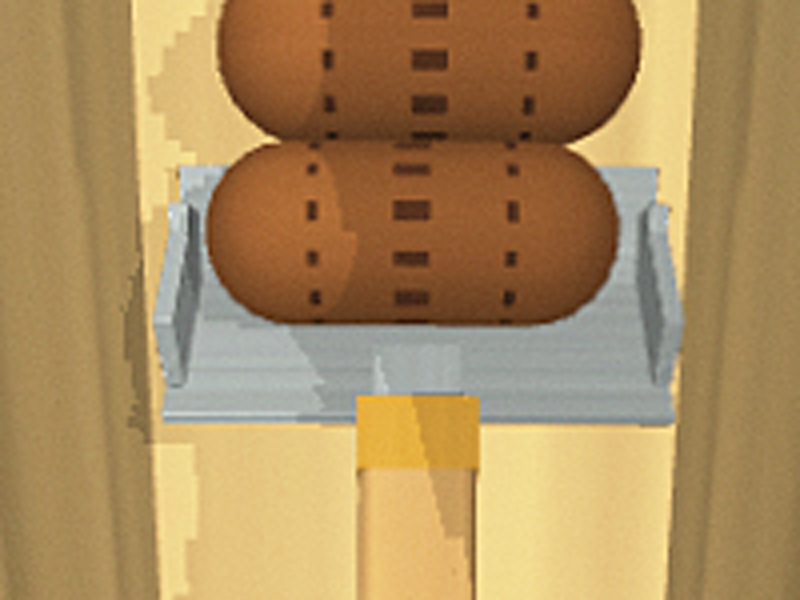

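```bash
cat >> h.py <<'E'
def scp(center,yaw,n):  # scoop by pocket centre (scoop (0,0,16.5)), n deg nose-down
    Rs=Ro.from_euler('ZYX',[yaw,np.radians(n),0]).as_matrix(); return scoop2tool(np.array(center)-Rs@[0,0,16.5],yaw,np.radians(n),'rel2.npz')
def seq(poses):
    p,R=getcmd(); out=[]
    for T,R2 in poses:
        out.append(np.r_[R.T@(T-p)/250, Ro.from_matrix(R.T@R2).as_rotvec()/(np.pi/2)].round(3))
    prev=np.zeros(6)
    for r in out: print(r.tolist(), "mm",round(float(np.linalg.norm(r[:3]-prev[:3])*250),1),"deg",round(float(np.linalg.norm(r[3:]-prev[3:])*90),1)); prev=r
E
python3 - <<'E'
from h import *
# centre now (actual toggle centre) : bin x ~14.7+1
y=BIN[2]
def C(x,dz): return inbin(x,-1,dz)
h,e=scoopnow()
L=[(15.8,14.3,30),(16.2,14.6,27),(16,15.5,24),(15.5,17,21),(15,19,18),(14,22,15),(13,26,12),(12,31,10)]
# compensate cmd vs actual offsets (cmd pose ~ actual +0.7 in z)
for x,d,n in L[:1]: print(scp(C(x,d),y,n)[0], getcmd()[0])
seq([scp(C(*l[:2])+[0,0,-.5],y,l[2]) for l in L])
E
```

```text
heel [ 622.  -194.7   15.3] yaw,nose,roll [ 3.15 30.05 -0.05] bin 7.0 -0.7 dz -1.1
[ 546.57654488 -198.90394656  257.45638309] [ 545.59695154 -198.53585284  257.91273798]
[-0.004, 0.003, 0.002, 0.0, 0.0, 0.0] mm 1.3 deg 0.0
[0.04, 0.025, 0.002, 0.0, -0.0, 0.033] mm 12.3 deg 3.0
[0.085, 0.047, 0.002, 0.0, -0.0, 0.067] mm 12.5 deg 3.1
[0.13, 0.068, 0.002, 0.0, -0.0, 0.1] mm 12.4 deg 3.0
[0.174, 0.09, 0.002, 0.0, -0.0, 0.133] mm 12.3 deg 3.0
[0.219, 0.11, 0.002, 0.0, -0.0, 0.167] mm 12.3 deg 3.1
[0.262, 0.128, 0.001, 0.0, -0.0, 0.2] mm 11.7 deg 3.0
[0.292, 0.132, 0.001, 0.0, -0.001, 0.222] mm 7.6 deg 2.0
```

Call:
servo_tool --deltas '[-0.008, 0.003, 0.002, 0, 0, 0, 1, 0.036, 0.025, 0.002, 0, 0, 0.033, 1, 0.082, 0.047, 0.002, 0, 0, 0.067, 1, 0.128, 0.068, 0.002, 0, 0, 0.1, 1, 0.174, 0.09, 0.002, 0, 0, 0.133, 1, 0.219, 0.11, 0.002, 0, 0, 0.167, 1, 0.262, 0.128, 0.001, 0, 0, 0.2, 1, 0.292, 0.132, 0.001, 0, 0, 0.222, 1]'

```text
time: 22.25
tool_pos: [468.3, -202.9, 229.3]
tcp_rot: [0.071, 0.705, -0.697, 0.111]
wrist_force: [-0.7, 0.4, -1.6]
gripper_width: 15.7
```

```bash
python3 - <<'E'
from h import *
commit([0.292,0.132,0.001,0,0,0.222]);st(); scoopnow()
c,p,s=snap("wrist","w12"); cv2.imwrite('pics/w12c.png',cv2.resize(p[0:150,150:350,::-1],(800,600),interpolation=cv2.INTER_CUBIC))
y=BIN[2]
L=[(11,38,9),(10,50,8),(8,66,6),(6,86,4),(4,106,2),(3,126,1),(2,144,0),(2,156,0)]
seq([scp(inbin(x,-1,d),y,n) for x,d,n in L])
E
```

```text
t 22.25 p [ 468.3 -202.9  229.3] w 15.7 F [-0.7  0.4 -1.6] q [ 0.23  0.15  0.14  2.1  -0.21  0.67 -1.  ]
err p [-1.8  0.1 -2.1] rot deg [-0.02  0.02 -0.17]
heel [ 621.7 -194.6   27.6] yaw,nose,roll [ 3.11 10.19  0.06] bin 6.6 -0.6 dz 11.2
[0.011, -0.023, 0.0, 0.0, -0.001, 0.011] mm 6.4 deg 1.0
[0.018, -0.063, 0.0, 0.0, -0.001, 0.022] mm 10.2 deg 1.0
[0.038, -0.112, 0.0, 0.0, -0.001, 0.045] mm 13.2 deg 2.1
[0.055, -0.174, -0.0, 0.0, -0.001, 0.067] mm 16.1 deg 2.0
[0.07, -0.236, -0.0, 0.0, -0.001, 0.089] mm 15.9 deg 2.0
[0.067, -0.305, -0.001, 0.0, -0.001, 0.1] mm 17.3 deg 1.0
[0.066, -0.367, -0.001, 0.0, -0.001, 0.111] mm 15.5 deg 1.0
[0.054, -0.413, -0.001, 0.0, -0.001, 0.111] mm 11.9 deg 0.0
```

View pics/w12c.png

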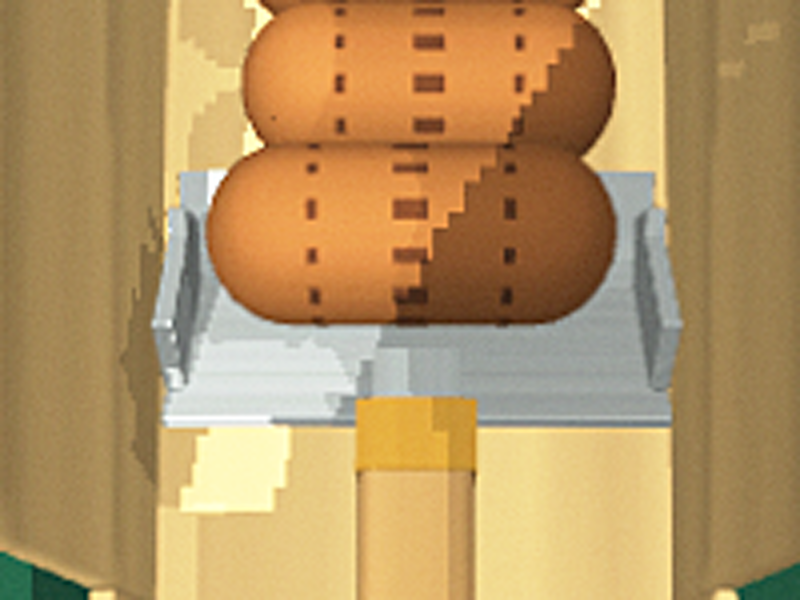

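Call:
servo_tool --deltas '[0.011, -0.023, 0, 0, 0, 0.011, 1, 0.018, -0.063, 0, 0, 0, 0.022, 1, 0.038, -0.112, 0, 0, 0, 0.045, 1, 0.055, -0.174, 0, 0, 0, 0.067, 1, 0.07, -0.236, 0, 0, 0, 0.089, 1, 0.067, -0.305, 0, 0, 0, 0.1, 1, 0.066, -0.367, 0, 0, 0, 0.111, 1, 0.054, -0.413, 0, 0, 0, 0.111, 1]'

```text
time: 23.1
tool_pos: [430.2, -205.7, 328.7]
tcp_rot: [0.133, 0.695, -0.685, 0.172]
wrist_force: [-0.4, -0.1, -2.3]
gripper_width: 15.6
```

```bash
python3 - <<'E'
from h import *
commit([0.054,-0.413,0,0,0,0.111]);st(); scoopnow()
c,p,s=snap("wrist","w13")
E
```

```text
t 23.1 p [ 430.2 -205.7  328.7] w 15.6 F [-0.4 -0.1 -2.3] q [ 0.28 -0.09  0.15  2.14 -0.28  0.72 -0.91]
err p [-0.2 -0.2  1.1] rot deg [ 0.05 -0.03 -0.02]
heel [ 616.7 -195.8  157.2] yaw,nose,roll [3.09 0.05 0.01] bin 1.6 -1.5 dz 140.4
```

View pics/w13.png

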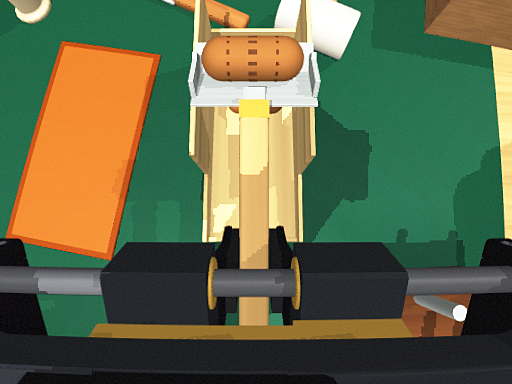

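```bash
python3 - <<'E'
import cv2,numpy as np
a=cv2.imread('pics/w7.png')[80:230,0:130]; b=cv2.imread('pics/w4.png')[95:245,385:512]
cv2.imwrite('pics/rk.png',np.hstack([cv2.resize(a,None,fx=3,fy=4,interpolation=2)[:, :390],cv2.resize(b,None,fx=3,fy=4,interpolation=2)]))
E
```

```text
(no output)
```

View pics/rk.png

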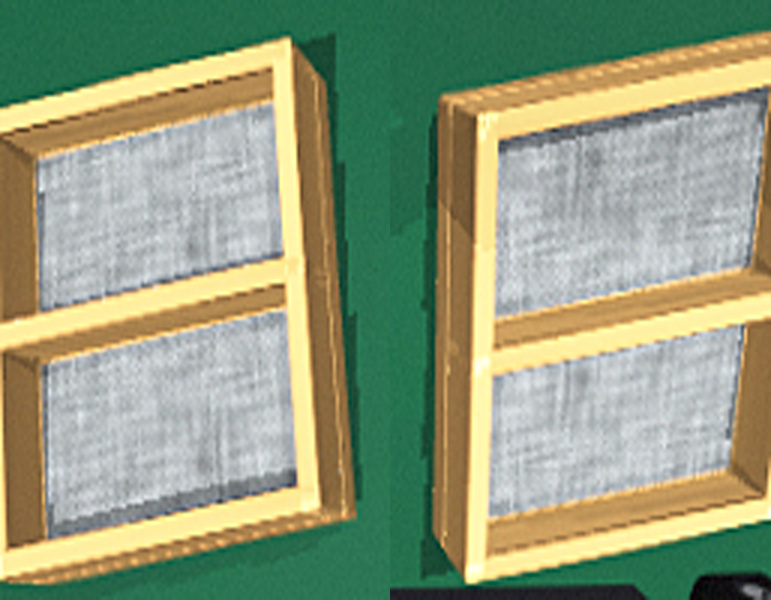

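```bash
python3 - <<'E'
from fit import *
a=ld('w7')
B=[[53,-49,24],[-53,-49,24],[47,-43,24],[-47,-43,24],[-53,49,24],[3,-43,24],[-3,-43,24]]
P=(np.array([(290,38),(322,510),(272,68),(300,487),(5,575),(286,256),(286,283)],float)+.5)/[3,4]-.5+[0,80]
fit3([(a,B,P)],[630,190,0]);fit3([(a,B,P)],[630,190,0,0],True)
E
```

```text
[630.4 187.3] 3.16 [] res [0.5, -0.6, 0.4, 0.1, 0.4, -0.7, 0.0, -0.1, -5.4, 2.4, -0.5, 0.0, 0.1, 0.0]
[632.3 190.1] 3.23 [-5.60603614] res [0.5, 0.6, 0.3, -1.3, 0.5, 0.5, 0.0, -1.3, -3.1, 0.8, -0.4, 0.1, 0.2, -0.0]
```

```bash
cat >> h.py <<'E'
RACK=(631.3,187.7,np.radians(2.6))
def inrack(x,y,z):
    c,s=np.cos(RACK[2]),np.sin(RACK[2]); return np.array([RACK[0]+c*x-s*y,RACK[1]+s*x+c*y,z])
def slip(lip,yaw,n):
    Rs=Ro.from_euler('ZYX',[yaw,np.radians(n),0]).as_matrix(); return scoop2tool(np.array(lip)-Rs@[16.3,0,7.6],yaw,np.radians(n),'rel2.npz')
def heelp(h,yaw,n): return scoop2tool(h,yaw,np.radians(n),'rel2.npz')
E
cat > trans.py <<'E'
from h import *
import sys
def tr(h0,y0,h1,y1,n=14):
    t=np.arange(1,n+1)/n; s=t-np.sin(2*np.pi*t)/(2*np.pi)
    return [heelp(np.array(h0)*(1-a)+np.array(h1)*a,y0*(1-a)+y1*a,0) for a in s]
E
python3 - <<'E'
from trans import *
Rs=Ro.from_euler('z',RACK[2]); h1=inrack(13,0,0)-Rs.apply([16.3,0,0]); h1[2]=130
P=tr([616.7,-195.8,157],BIN[2],h1,RACK[2],16); print(h1)
seq(P[:8]); commit(np.r_[0,0,0,0,0,0])
p,R=getcmd(); setcmd(*P[7]); print(); seq(P[8:]); setcmd(p,R)
E
```

```text
[628.00339712 187.55030214 130.        ]
[-0.0, -0.003, -0.001, 0.0, -0.001, 0.0] mm 0.8 deg 0.1
[-0.001, -0.001, -0.018, 0.0, -0.001, 0.0] mm 4.3 deg 0.0
[-0.003, 0.003, -0.061, 0.001, -0.001, 0.0] mm 10.8 deg 0.1
[-0.007, 0.011, -0.138, 0.001, -0.0, 0.0] mm 19.4 deg 0.1
[-0.012, 0.023, -0.253, 0.001, -0.0, 0.0] mm 28.9 deg 0.0
[-0.019, 0.038, -0.401, 0.001, 0.001, 0.0] mm 37.2 deg 0.1
[-0.027, 0.056, -0.577, 0.001, 0.001, 0.0] mm 44.3 deg 0.0
[-0.036, 0.075, -0.766, 0.002, 0.002, 0.0] mm 47.5 deg 0.1

[-0.008, 0.019, -0.19, 0.0, 0.001, 0.0] mm 47.8 deg 0.1
[-0.016, 0.036, -0.365, 0.001, 0.001, 0.0] mm 44.0 deg 0.1
[-0.023, 0.051, -0.514, 0.001, 0.002, 0.0] mm 37.5 deg 0.1
[-0.028, 0.063, -0.628, 0.001, 0.002, 0.0] mm 28.7 deg 0.0
[-0.031, 0.07, -0.706, 0.001, 0.003, 0.0] mm 19.6 deg 0.1
[-0.033, 0.075, -0.749, 0.001, 0.003, 0.0] mm 10.8 deg 0.0
[-0.034, 0.076, -0.765, 0.001, 0.003, 0.0] mm 4.0 deg 0.0
[-0.034, 0.077, -0.768, 0.001, 0.003, 0.0] mm 0.8 deg 0.0
```

Call:
servo_tool --deltas '[-0.001, -0.002, -0.018, 0, 0, 0, 1, -0.003, 0.003, -0.061, 0, 0, 0, 1, -0.007, 0.011, -0.138, 0, 0, 0, 1, -0.012, 0.023, -0.253, 0, 0, 0, 1, -0.019, 0.038, -0.401, 0, 0, 0, 1, -0.027, 0.056, -0.577, 0.001, 0.001, 0, 1, -0.036, 0.075, -0.766, 0.002, 0.002, 0, 1]'

```text
time: 23.85
tool_pos: [435.1, -11.7, 313.3]
tcp_rot: [0.134, 0.695, -0.686, 0.17]
wrist_force: [1.8, -0.0, -2.8]
gripper_width: 15.6
```

Call:
servo_tool --deltas '[-0.008, 0.019, -0.19, 0, 0.001, 0, 1, -0.016, 0.036, -0.365, 0, 0.001, 0, 1, -0.023, 0.051, -0.514, 0, 0.002, 0, 1, -0.028, 0.063, -0.628, 0, 0.002, 0, 1, -0.031, 0.07, -0.706, 0.001, 0.003, 0, 1, -0.033, 0.075, -0.749, 0.001, 0.003, 0, 1, -0.034, 0.077, -0.768, 0.001, 0.003, 0, 1, -0.034, 0.077, -0.768, 0.001, 0.003, 0, 1]'

```text
time: 24.65
tool_pos: [440.9, 179.7, 299.7]
tcp_rot: [0.135, 0.695, -0.686, 0.168]
wrist_force: [-0.1, -0.1, -2.0]
gripper_width: 15.4
```

```bash
python3 - <<'E'
from h import *
commit([-0.036,0.075,-0.766,0.002,0.002,0]); commit([-0.034,0.077,-0.768,0.001,0.003,0]);st(); scoopnow()
c,p,s=snap("wrist","w14"); json.dump({k:np.array(v).tolist() for k,v in c.items()},open('w14.json','w'))
c,p,s=snap("side","sd4"); cv2.imwrite('pics/sd4c.png',cv2.resize(p[110:260,150:350,::-1],(800,600),interpolation=cv2.INTER_CUBIC))
E
```

```text
t 24.65 p [440.9 179.7 299.7] w 15.4 F [-0.1 -0.1 -2. ] q [ 0.05 -0.04 -0.59  2.15  0.29  0.66 -2.27]
err p [-0.4  0.5 -1.6] rot deg [-0.01 -0.09 -0.2 ]
heel [626.9 188.1 127.6] yaw,nose,roll [ 2.65  0.24 -0.01] bin 32.9 381.2 dz 113.4
```

View pics/w14.png

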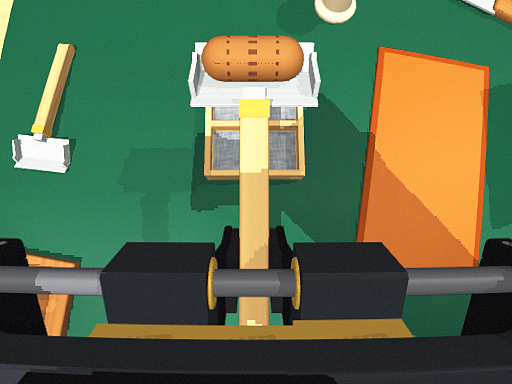

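View pics/sd4c.png

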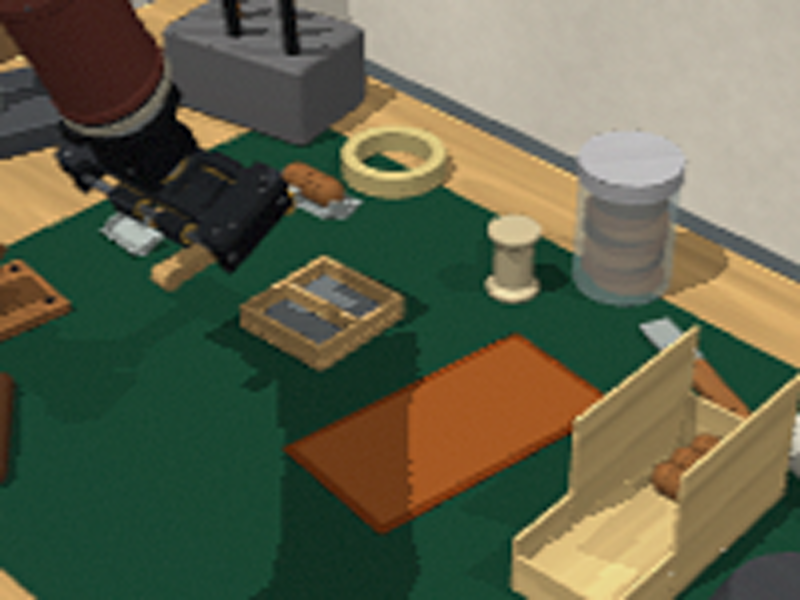

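```bash
python3 - <<'E'
import cv2
a=cv2.imread('pics/w14.png')[95:195,190:320]; cv2.imwrite('pics/w14c.png',cv2.resize(a,None,fx=6,fy=6,interpolation=2))
E
```

```text
(no output)
```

View pics/w14c.png

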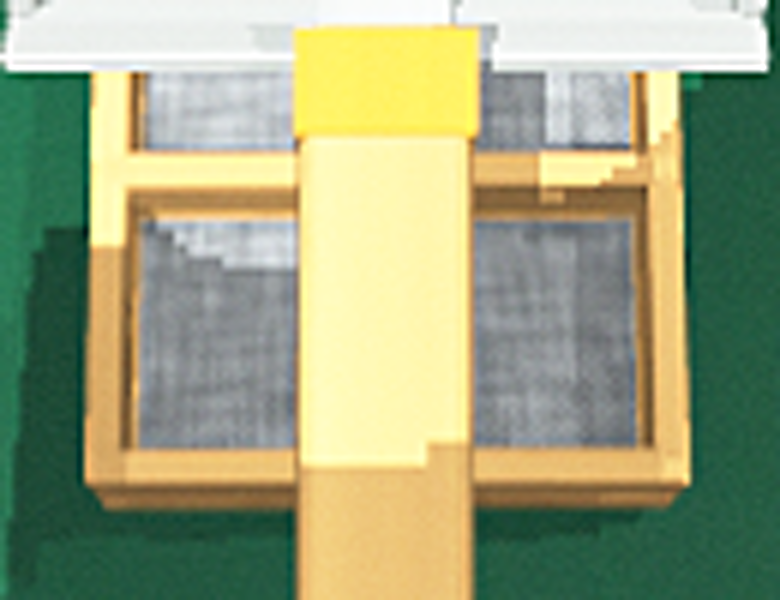

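```bash
python3 - <<'E'
from fit import *
a=ld('w14')
B=[[-53,49,24],[-53,-49,24],[-47,43,24],[-47,-43,24],[-3,43,24],[-3,-43,24],[3,43,24],[3,-43,24]]
P=px([(85,487),(690,486),(125,450),(652,449),(127,187),(648,185),(132,152),(643,152)],6,[190,95])
fit3([(a,B,P)],[630,190,0]);fit3([(a,B,P)],[630,190,0,0],True)
E
```

```text
[630.8 188.4] 2.94 [] res [-0.3, -0.1, 0.5, -0.1, -0.7, -0.1, 0.5, -0.1, -0.1, 0.1, 0.1, 0.2, -0.8, 0.1, 0.8, -0.0]
[631.4 188.4] 2.93 [-2.14165185] res [0.0, -0.3, 0.1, -0.3, -0.4, -0.2, 0.2, -0.2, 0.2, 0.2, -0.2, 0.4, -0.5, 0.3, 0.5, 0.2]
```

```bash
sed -i 's/^RACK=.*/RACK=(631.0,188.4,np.radians(2.93))/' h.py; python3 - <<'E'
from h import *
y=RACK[2]
# lip z; currently heel 128 -> lip 137
A=[(12,130,0),(12,112,0),(12,90,0),(12,70,0),(12,55,2),(12,48,6),(12,43,11)]
seq([slip(inrack(x,0,z),y,n) for x,z,n in A])
p,R=getcmd(); T=slip(inrack(12,0,43),y,11); setcmd(*T); print()
B=[(12,38,16),(12,33,20),(12,28,24),(12,25,27),(12,22.5,30),(12,21,33),(12,20.5,36),(12,20.5,39)]
seq([slip(inrack(x,0,z),y,n) for x,z,n in B]); setcmd(p,R)
E
```

```text
[0.017, 0.025, 0.001, -0.002, -0.004, 0.0] mm 7.6 deg 0.4
[0.048, 0.09, 0.002, -0.002, -0.004, 0.0] mm 18.0 deg 0.0
[0.085, 0.17, 0.002, -0.002, -0.004, 0.0] mm 22.0 deg 0.0
[0.119, 0.243, 0.002, -0.002, -0.004, 0.0] mm 20.1 deg 0.0
[0.111, 0.282, 0.002, -0.002, -0.004, -0.022] mm 10.0 deg 2.0
[0.055, 0.28, 0.002, -0.001, -0.004, -0.066] mm 14.0 deg 4.0
[-0.023, 0.27, 0.001, -0.001, -0.004, -0.122] mm 19.7 deg 5.0

[-0.079, -0.017, 0.0, -0.0, 0.0, -0.056] mm 20.2 deg 5.0
[-0.143, -0.022, 0.0, -0.0, 0.0, -0.1] mm 16.0 deg 4.0
[-0.208, -0.021, 0.0, -0.0, 0.0, -0.144] mm 16.3 deg 4.0
[-0.259, -0.02, 0.0, -0.0, 0.0, -0.178] mm 12.8 deg 3.1
[-0.31, -0.019, 0.001, -0.0, 0.001, -0.211] mm 12.8 deg 3.0
[-0.363, -0.018, 0.001, -0.0, 0.001, -0.244] mm 13.3 deg 3.0
[-0.417, -0.019, 0.001, -0.001, 0.001, -0.278] mm 13.5 deg 3.1
[-0.472, -0.019, 0.001, -0.001, 0.001, -0.311] mm 13.7 deg 3.0
```

```bash
python3 - <<'E'
from h import *
y=RACK[2]
p,R=getcmd(); setcmd(p,R); commit([-0.023,0.27,0.001,-0.001,-0.004,-0.122])
B=[(12,40,16),(12,37,20),(12,34,24),(12,31,27),(12,29.5,30),(12,28.5,33),(12,27.5,36),(12,27,38)]
seq([slip(inrack(x,0,z),y,n) for x,z,n in B])
E
```

```text
[-0.08, -0.025, 0.0, -0.001, 0.001, -0.055] mm 21.0 deg 5.0
[-0.146, -0.037, 0.001, -0.001, 0.001, -0.1] mm 16.8 deg 4.1
[-0.214, -0.044, 0.001, -0.001, 0.001, -0.144] mm 17.1 deg 4.0
[-0.264, -0.044, 0.001, -0.001, 0.001, -0.178] mm 12.5 deg 3.1
[-0.317, -0.046, 0.001, -0.001, 0.001, -0.211] mm 13.3 deg 3.0
[-0.37, -0.048, 0.001, -0.001, 0.001, -0.244] mm 13.3 deg 3.0
[-0.424, -0.046, 0.001, -0.001, 0.001, -0.278] mm 13.5 deg 3.1
[-0.46, -0.044, 0.001, -0.001, 0.001, -0.3] mm 9.0 deg 2.0
```

Call:
servo_tool --deltas '[0.017, 0.025, 0.001, -0.002, -0.004, 0, 1, 0.048, 0.09, 0.002, -0.002, -0.004, 0, 1, 0.085, 0.17, 0.002, -0.002, -0.004, 0, 1, 0.119, 0.243, 0.002, -0.002, -0.004, 0, 1, 0.111, 0.282, 0.002, -0.002, -0.004, -0.022, 1, 0.055, 0.28, 0.002, -0.001, -0.004, -0.066, 1, -0.023, 0.27, 0.001, -0.001, -0.004, -0.122, 1]'

```text
time: 25.45
tool_pos: [473.9, 179.8, 240.3]
tcp_rot: [0.064, 0.704, -0.7, 0.103]
wrist_force: [0.3, -0.5, -1.1]
gripper_width: 15.5
```

```bash
python3 - <<'E'
from h import *
st(); scoopnow()
E
```

```text
t 25.45 p [473.9 179.8 240.3] w 15.5 F [ 0.3 -0.5 -1.1] q [ 0.08  0.18 -0.6   2.07  0.3   0.74 -2.23]
err p [-1.1 -0.8 -2.2] rot deg [ 0.05 -0.08 -0.43]
heel [622.9 187.1  35.3] yaw,nose,roll [ 3.   11.44 -0.12] bin 28.8 380.4 dz 20.7
```

Now tip.

Call:
servo_tool --deltas '[-0.08, -0.027, 0, 0, 0, -0.055, 1, -0.146, -0.04, 0.001, -0.001, 0.001, -0.1, 1, -0.214, -0.046, 0.001, -0.001, 0.001, -0.144, 1, -0.264, -0.047, 0.001, -0.001, 0.001, -0.178, 1, -0.317, -0.048, 0.001, -0.001, 0.001, -0.211, 1, -0.37, -0.05, 0.001, -0.001, 0.001, -0.244, 1, -0.424, -0.05, 0.001, -0.001, 0.001, -0.278, 1, -0.46, -0.048, 0.001, -0.001, 0.001, -0.3, 1]'

```text
time: 26.25
tool_pos: [584.5, 185.2, 280.2]
tcp_rot: [0.099, -0.701, 0.704, 0.063]
wrist_force: [-0.8, 0.2, -2.2]
gripper_width: 15.6
```

```bash
python3 - <<'E'
from h import *
commit([-0.46,-0.048,0.001,-0.001,0.001,-0.3]); st(); scoopnow()
c,p,s=snap("wrist","w15"); cv2.imwrite('pics/w15c.png',cv2.resize(p[0:150,150:350,::-1],(800,600),interpolation=cv2.INTER_CUBIC))
y=RACK[2]
B=[(12,26.5,41),(12,26,44),(12,26,47),(12,26,50),(12,26,52),(12,26,52)]
seq([slip(inrack(x,0,z),y,n) for x,z,n in B])
E
```

```text
t 26.25 p [584.5 185.2 280.2] w 15.6 F [-0.8  0.2 -2.2] q [ 0.07  0.5  -0.57  1.57  0.17  1.36 -2.05]
err p [ 0.9 -1.1 -1.8] rot deg [ 0.03  0.09 -0.21]
heel [625.3 186.8  30. ] yaw,nose,roll [ 2.8  38.22 -0.08] bin 31.2 379.9 dz 15.7
[-0.052, -0.018, 0.0, -0.0, 0.0, -0.033] mm 13.8 deg 3.0
[-0.103, -0.036, 0.001, -0.0, 0.0, -0.067] mm 13.5 deg 3.1
[-0.155, -0.053, 0.001, -0.0, 0.0, -0.1] mm 13.7 deg 3.0
[-0.207, -0.068, 0.001, -0.0, 0.0, -0.133] mm 13.5 deg 3.0
[-0.243, -0.076, 0.001, -0.0, 0.0, -0.155] mm 9.2 deg 2.0
[-0.243, -0.076, 0.001, -0.0, 0.0, -0.155] mm 0.0 deg 0.0
```

View pics/w15c.png

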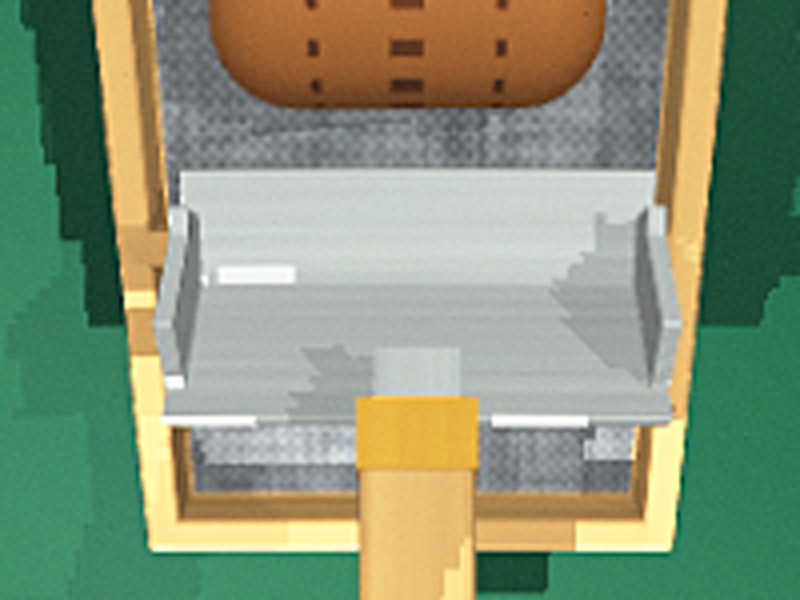

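```bash
python3 - <<'E'
from h import *
y=RACK[2]; h=np.array([625,187.3,30.])
up=[heelp(h+[0,0,dz],y,n) for dz,n in [(15,38),(45,37),(80,35),(115,32),(135,30)]]
seq(up); p,R=getcmd(); setcmd(*up[-1]); print()
h0=h+[0,0,135]; h1=inbin(-5,-1,145); print(h1)
N=12;t=np.arange(1,N+1)/N; s=t-np.sin(2*np.pi*t)/(2*np.pi)*.7
P=[heelp(h0*(1-a)+h1*a,y*(1-a)+BIN[2]*a,30) for a in s]
seq(P[:6]); setcmd(*P[5]); print(); seq(P[6:]); setcmd(p,R)
E
```

```text
[0.013, -0.051, 0.003, -0.0, -0.0, 0.0] mm 13.2 deg 0.0
[0.056, -0.161, 0.003, -0.0, -0.0, 0.011] mm 29.5 deg 1.0
[0.12, -0.282, 0.003, -0.0, -0.0, 0.033] mm 34.2 deg 2.0
[0.199, -0.395, 0.002, -0.0, -0.0, 0.067] mm 34.5 deg 3.1
[0.248, -0.455, 0.002, 0.0, -0.0, 0.089] mm 19.4 deg 2.0

[ 610.06250469 -195.57324     162.4285    ]
[0.004, 0.001, 0.042, 0.0, -0.0, -0.0] mm 10.6 deg 0.0
[0.01, 0.001, 0.107, 0.0, -0.0, -0.0] mm 16.3 deg 0.0
[0.019, 0.003, 0.212, 0.0, -0.0, -0.0] mm 26.4 deg 0.0
[0.033, 0.004, 0.362, 0.0, -0.001, -0.0] mm 37.7 deg 0.1
[0.05, 0.007, 0.551, 0.0, -0.001, -0.0] mm 47.4 deg 0.0
[0.07, 0.009, 0.764, 0.0, -0.001, -0.0] mm 53.5 deg 0.0

[0.02, 0.003, 0.212, 0.0, -0.0, -0.0] mm 53.2 deg 0.0
[0.037, 0.005, 0.402, 0.0, -0.001, -0.0] mm 47.7 deg 0.1
[0.051, 0.007, 0.552, 0.0, -0.001, -0.0] mm 37.7 deg 0.0
[0.061, 0.008, 0.656, 0.0, -0.001, -0.0] mm 26.1 deg 0.0
[0.067, 0.009, 0.721, 0.0, -0.001, -0.0] mm 16.3 deg 0.0
[0.071, 0.009, 0.764, 0.0, -0.001, -0.0] mm 10.8 deg 0.0
```

Call:
servo_tool --deltas '[0.013, -0.051, 0.003, 0, 0, 0, 1, 0.056, -0.161, 0.003, 0, 0, 0.011, 1, 0.12, -0.282, 0.003, 0, 0, 0.033, 1, 0.199, -0.395, 0.002, 0, 0, 0.067, 1, 0.248, -0.455, 0.002, 0, 0, 0.089, 1, 0.248, -0.455, 0.002, 0, 0, 0.089, 1]'

```text
time: 26.9
tool_pos: [547.6, 184.4, 409.8]
tcp_rot: [0.048, -0.706, 0.706, 0.01]
wrist_force: [0.3, -0.8, -1.4]
gripper_width: 15.5
```

Call:
servo_tool --deltas '[0.004, 0.001, 0.042, 0, 0, 0, 1, 0.01, 0.001, 0.107, 0, 0, 0, 1, 0.019, 0.003, 0.212, 0, 0, 0, 1, 0.033, 0.004, 0.362, 0, -0.001, 0, 1, 0.05, 0.007, 0.55, 0, -0.001, 0, 1, 0.068, 0.009, 0.74, 0, -0.001, 0, 1]'

```text
time: 27.5
tool_pos: [541.0, -4.7, 402.7]
tcp_rot: [0.052, -0.706, 0.706, 0.013]
wrist_force: [1.5, -1.0, -1.4]
gripper_width: 15.4
```

Call:
servo_tool --deltas '[0.018, 0.003, 0.19, 0, 0, 0, 1, 0.036, 0.005, 0.38, 0, -0.001, 0, 1, 0.052, 0.007, 0.55, 0, -0.001, 0, 1, 0.063, 0.008, 0.67, 0, -0.001, 0, 1, 0.069, 0.009, 0.74, 0, -0.001, 0, 1, 0.073, 0.009, 0.785, 0, -0.001, 0, 1, 0.073, 0.009, 0.788, 0, -0.001, 0, 1, 0.073, 0.009, 0.788, 0, -0.001, 0, 1]'

```text
time: 28.3
tool_pos: [534.2, -198.4, 403.3]
tcp_rot: [-0.052, 0.706, -0.706, -0.011]
wrist_force: [0.6, 0.8, -0.6]
gripper_width: 15.3
```

```bash
python3 - <<'E'
from h import *
for r in [[0.248,-0.455,0.002,0,0,0.089],[0.068,0.009,0.74,0,-0.001,0],[0.073,0.009,0.788,0,-0.001,0]]: commit(r)
st(); scoopnow()
c,p,s=snap("scene","s2"); cv2.imwrite('pics/s2c.png',cv2.resize(p[180:290,150:360,::-1],(800,419),interpolation=cv2.INTER_CUBIC))
c,p,s=snap("wrist","w16")
L=[(120,30),(90,30),(60,30),(35,30),(15,30),(7,30),(7,30)]
seq([heelp(inbin(-5,-1,d),BIN[2],n) for d,n in L])
E
```

```text
t 28.3 p [ 534.2 -198.4  403.3] w 15.3 F [ 0.6  0.8 -0.6] q [ 0.59  0.23 -0.37  1.61  0.11  1.4  -1.32]
err p [ 0.4  1.4 -1.1] rot deg [-0.01 -0.11 -0.13]
heel [ 609.7 -194.2  161.3] yaw,nose,roll [ 3.21 30.13  0.04] bin -5.3 0.4 dz 143.8
[-0.01, 0.1, -0.0, 0.0, -0.001, -0.0] mm 25.1 deg 0.1
[-0.02, 0.219, 0.0, 0.0, -0.001, -0.0] mm 29.9 deg 0.0
[-0.031, 0.339, 0.0, 0.0, -0.001, -0.0] mm 30.1 deg 0.0
[-0.039, 0.439, 0.001, 0.0, -0.001, -0.0] mm 25.1 deg 0.0
[-0.046, 0.518, 0.001, 0.0, -0.001, -0.0] mm 19.8 deg 0.0
[-0.049, 0.55, 0.001, 0.0, -0.001, -0.0] mm 8.0 deg 0.0
[-0.049, 0.55, 0.001, 0.0, -0.001, -0.0] mm 0.0 deg 0.0
```

View pics/s2c.png

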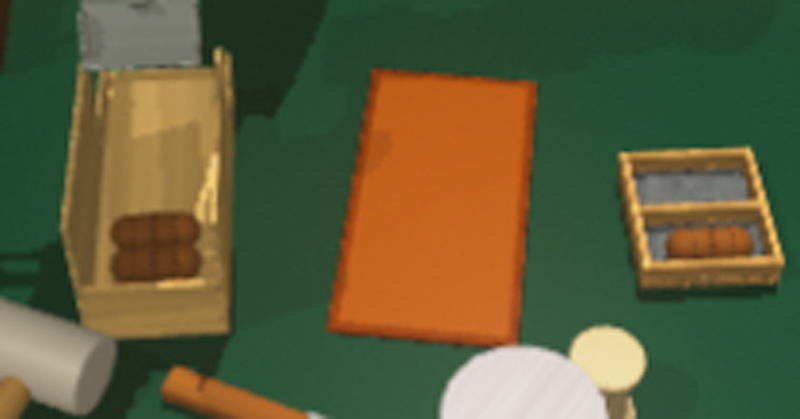

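View pics/w16.png

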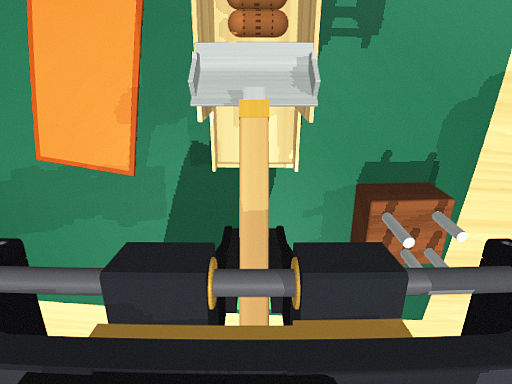

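Call:
servo_tool --deltas '[-0.01, 0.1, 0, 0, -0.001, 0, 1, -0.02, 0.219, 0, 0, -0.001, 0, 1, -0.031, 0.339, 0, 0, -0.001, 0, 1, -0.039, 0.439, 0.001, 0, -0.001, 0, 1, -0.046, 0.518, 0.001, 0, -0.001, 0, 1, -0.049, 0.55, 0.001, 0, -0.001, 0, 1, -0.049, 0.55, 0.001, 0, -0.001, 0, 1]'

```text
time: 29.1
tool_pos: [533.8, -198.7, 264.8]
tcp_rot: [-0.053, 0.706, -0.706, -0.011]
wrist_force: [0.8, -0.2, -0.9]
gripper_width: 15.4
```

Call:
servo_tool --deltas '[0, 0.01, 0, 0, 0, 0, 1, 0, 0.018, 0, 0, 0, 0, 1, 0, 0.024, 0, 0, 0, 0, 1, 0, 0.026, 0, 0, 0, 0, 1]'

```text
time: 29.5
tool_pos: [533.4, -199.7, 259.4]
tcp_rot: [0.052, -0.706, 0.706, 0.011]
wrist_force: [-0.6, -0.3, -0.5]
gripper_width: 15.5
```

```bash
python3 - <<'E'
from h import *
commit([-0.049,0.55,0.001,0,-0.001,0]); commit([0,.026,0,0,0,0]); st(); scoopnow()
E
```

```text
t 29.5 p [ 533.4 -199.7  259.4] w 15.5 F [-0.6 -0.3 -0.5] q [ 0.57  0.35 -0.36  1.78  0.16  1.13 -1.36]
err p [-0.1 -0.1 -0.5] rot deg [ 0.05 -0.   -0.08]
heel [ 609.  -195.8   17.4] yaw,nose,roll [ 3.170e+00  3.008e+01 -3.000e-02] bin -6.1 -1.2 dz -0.1
```

Call:
servo_tool --deltas '[0, 0.004, 0, 0, 0, 0, 1, -0.02, 0.005, 0, 0, 0, 0, 1, -0.05, 0.005, 0, 0, 0, 0, 1, -0.08, 0.005, 0, 0, 0, 0, 1, -0.1, 0.005, 0, 0, 0, 0, 1, -0.12, 0.005, 0, 0, 0, 0, 1, -0.14, 0.005, 0, 0, 0, 0, 1, -0.155, 0.005, 0, 0, 0, 0, 1]'

```text
time: 30.3
tool_pos: [572.2, -197.4, 254.4]
tcp_rot: [0.052, -0.706, 0.706, 0.011]
wrist_force: [-2.1, 0.1, 5.2]
gripper_width: 15.4
```

```bash
python3 - <<'E'
from h import *
commit([-0.155,0.005,0,0,0,0]); st(); scoopnow()
c,p,s=snap("wrist","w17"); cv2.imwrite('pics/w17c.png',cv2.resize(p[0:150,150:350,::-1],(800,600),interpolation=cv2.INTER_CUBIC))
E
```

```text
t 30.3 p [ 572.2 -197.4  254.4] w 15.4 F [-2.1  0.1  5.2] q [ 0.54  0.42 -0.36  1.69  0.18  1.15 -1.39]
err p [ 0.3 -0.  -0.8] rot deg [ 0.04 -0.01 -0.11]
heel [ 647.8 -193.4   12.4] yaw,nose,roll [ 3.190e+00  3.011e+01 -1.000e-02] bin 32.8 -0.9 dz -1.7
```

View pics/w17c.png

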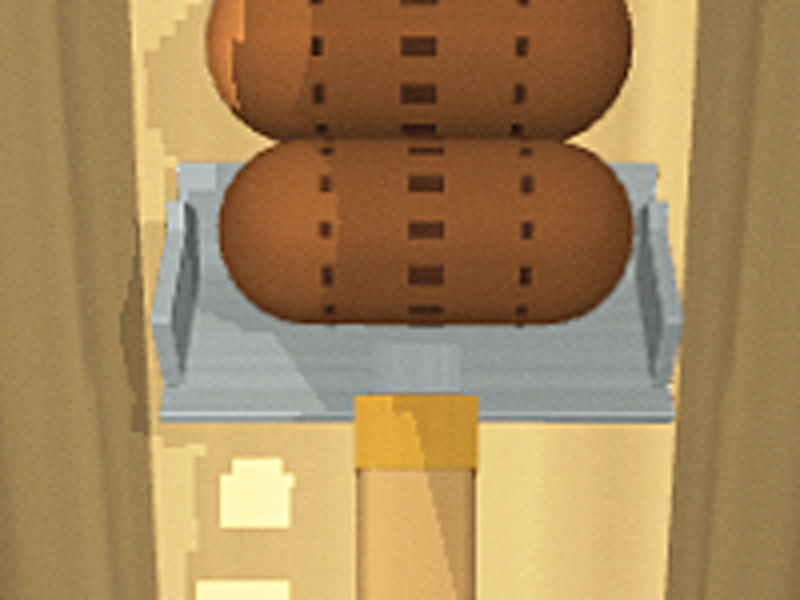

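```bash
python3 - <<'E'
from h import *
y=BIN[2]
L=[(15.8,14.0,30),(16.2,14.6,27),(16,15.5,24),(15.5,17,21),(15,19,18),(14,22,15),(13,26,12),(12,31,10)]
seq([scp(inbin(x+25.9,-1,d)+[0,0,-.5],y,n) for x,d,n in L])
E
```

```text
[-0.002, 0.003, 0.001, 0.0, 0.0, -0.0] mm 0.9 deg 0.0
[0.041, 0.023, 0.0, 0.0, 0.0, 0.033] mm 11.9 deg 3.0
[0.087, 0.045, 0.0, 0.0, 0.0, 0.067] mm 12.7 deg 3.1
[0.132, 0.067, 0.0, 0.0, 0.0, 0.1] mm 12.5 deg 3.0
[0.176, 0.088, 0.0, 0.001, -0.0, 0.133] mm 12.2 deg 3.0
[0.22, 0.108, 0.0, 0.001, -0.0, 0.167] mm 12.1 deg 3.1
[0.264, 0.126, 0.0, 0.001, -0.0, 0.2] mm 11.9 deg 3.0
[0.294, 0.13, 0.0, 0.001, -0.0, 0.222] mm 7.6 deg 2.0
```

Call:
servo_tool --deltas '[-0.008, 0.001, 0, 0, 0, 0, 1, 0.037, 0.021, 0, 0, 0, 0.033, 1, 0.084, 0.043, 0, 0, 0, 0.067, 1, 0.13, 0.065, 0, 0, 0, 0.1, 1, 0.176, 0.087, 0, 0, 0, 0.133, 1, 0.22, 0.107, 0, 0, 0, 0.167, 1, 0.264, 0.126, 0, 0.001, 0, 0.2, 1, 0.294, 0.13, 0, 0.001, 0, 0.222, 1]'

```text
time: 31.15
tool_pos: [494.0, -201.7, 227.1]
tcp_rot: [0.071, 0.704, -0.698, 0.111]
wrist_force: [-1.1, 0.5, -1.6]
gripper_width: 15.4
```

```bash
python3 - <<'E'
from h import *
commit([0.294,0.13,0,0.001,0,0.222]);st(); scoopnow()
c,p,s=snap("wrist","w18"); cv2.imwrite('pics/w18c.png',cv2.resize(p[0:150,150:350,::-1],(800,600),interpolation=cv2.INTER_CUBIC))
y=BIN[2]
L=[(37,38,9),(35,50,8),(32,66,6),(29,86,4),(26,106,2),(23,126,1),(21,146,0),(20,158,0)]
seq([scp(inbin(x,-1,d),y,n) for x,d,n in L])
E
```

```text
t 31.15 p [ 494.  -201.7  227.1] w 15.4 F [-1.1  0.5 -1.6] q [ 0.73  0.23 -0.42  2.03 -0.01  0.67 -1.19]
err p [-1.9 -0.  -2.1] rot deg [-0.01  0.02 -0.16]
heel [ 647.4 -193.5   25.5] yaw,nose,roll [ 3.110e+00  1.018e+01 -1.000e-02] bin 32.4 -1.0 dz 11.2
[0.011, -0.023, 0.0, -0.0, -0.0, 0.011] mm 6.4 deg 1.0
[0.021, -0.064, -0.0, -0.0, -0.0, 0.022] mm 10.6 deg 1.0
[0.045, -0.114, -0.0, -0.0, -0.0, 0.045] mm 13.9 deg 2.1
[0.065, -0.178, -0.0, -0.0, -0.0, 0.067] mm 16.8 deg 2.0
[0.085, -0.241, -0.0, -0.0, -0.0, 0.089] mm 16.5 deg 2.0
[0.089, -0.313, -0.001, -0.0, -0.0, 0.1] mm 18.0 deg 1.0
[0.09, -0.384, -0.001, -0.0, -0.0, 0.111] mm 17.8 deg 1.0
[0.081, -0.431, -0.001, -0.0, -0.0, 0.111] mm 12.0 deg 0.0
```

View pics/w18c.png

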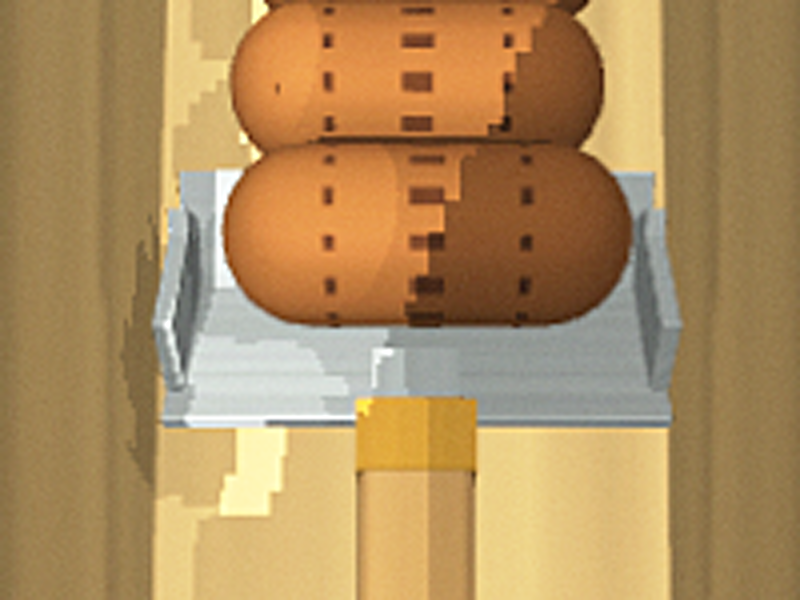

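Second toggle cradled. Lift.

Call:
servo_tool --deltas '[0.011, -0.023, 0, 0, 0, 0.011, 1, 0.021, -0.064, 0, 0, 0, 0.022, 1, 0.045, -0.114, 0, 0, 0, 0.045, 1, 0.065, -0.178, 0, 0, 0, 0.067, 1, 0.085, -0.241, 0, 0, 0, 0.089, 1, 0.089, -0.313, 0, 0, 0, 0.1, 1, 0.09, -0.384, 0, 0, 0, 0.111, 1, 0.081, -0.431, 0, 0, 0, 0.111, 1]'

```text
time: 32.0
tool_pos: [448.4, -204.6, 329.4]
tcp_rot: [0.133, 0.694, -0.686, 0.173]
wrist_force: [-1.0, -0.5, -2.4]
gripper_width: 15.7
```

```bash
python3 - <<'E'
from trans import *
commit([0.081,-0.431,0,0,0,0.111]);st(); h,e=scoopnow()
c,p,s=snap("wrist","w19")
# near cell: lip at rack x=-38
h0=inbin(20,-1,0); h0[2]=inbin(20,-1,158)[2]-16.5
Rs=Ro.from_euler('z',RACK[2]); h1=inrack(-38,0,0)-Rs.apply([16.3,0,0]); h1[2]=130
P=tr(h0,BIN[2],h1,RACK[2],17); print(h0,h1,getcmd()[0])
seq(P[:8]); pp=getcmd(); setcmd(*P[7]); print(); seq(P[8:16]); setcmd(*pp)
E
```

```text
t 32.0 p [ 448.4 -204.6  329.4] w 15.7 F [-1.  -0.5 -2.4] q [ 0.87 -0.03 -0.45  2.08 -0.32  0.72 -0.89]
err p [-0.2 -0.1  1.3] rot deg [ 0.1  -0.05 -0.01]
heel [ 634.9 -194.9  157.9] yaw,nose,roll [ 3.12  0.04 -0.1 ] bin 19.8 -1.7 dz 142.6
[ 635.02473213 -194.1994855   156.786     ] [576.77098477 185.62440873 130.        ] [ 448.60578145 -204.50398127  328.05782321]
[0.001, -0.0, -0.003, -0.0, -0.0, 0.0] mm 0.8 deg 0.0
[0.002, -0.0, -0.017, -0.0, -0.0, 0.0] mm 3.5 deg 0.0
[0.006, 0.001, -0.053, -0.0, -0.0, 0.0] mm 9.1 deg 0.0
[0.014, 0.002, -0.119, -0.0, -0.0, 0.0] mm 16.6 deg 0.0
[0.025, 0.005, -0.217, -0.0, -0.0, 0.0] mm 24.7 deg 0.0
[0.041, 0.008, -0.347, 0.0, 0.0, 0.0] mm 32.8 deg 0.0
[0.059, 0.012, -0.504, 0.0, 0.0, 0.0] mm 39.5 deg 0.0
[0.079, 0.016, -0.677, 0.0, 0.001, 0.0] mm 43.5 deg 0.1

[0.021, 0.004, -0.18, 0.0, 0.0, 0.0] mm 45.3 deg 0.0
[0.041, 0.008, -0.354, 0.0, 0.001, 0.0] mm 43.8 deg 0.1
[0.06, 0.012, -0.51, 0.0, 0.001, 0.0] mm 39.3 deg 0.0
[0.075, 0.015, -0.64, 0.0, 0.001, 0.0] mm 32.7 deg 0.0
[0.087, 0.018, -0.739, 0.0, 0.001, 0.0] mm 24.9 deg 0.0
[0.094, 0.019, -0.804, 0.001, 0.001, 0.0] mm 16.3 deg 0.1
[0.099, 0.02, -0.84, 0.001, 0.001, 0.0] mm 9.1 deg 0.0
[0.1, 0.02, -0.854, 0.001, 0.001, 0.0] mm 3.5 deg 0.0
```

View pics/w19.png

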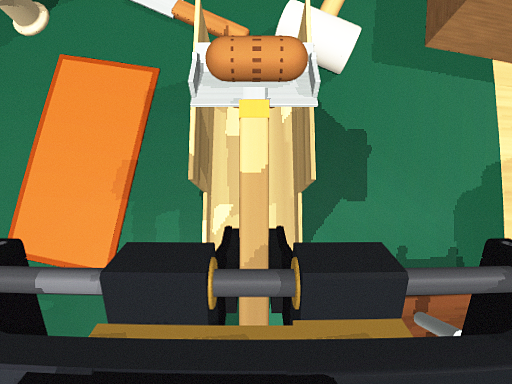

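```bash
python3 - <<'E'
from trans import *
h0=inbin(20,-1,0); h0[2]=inbin(20,-1,158)[2]-16.5
h1=np.array([615,187.3,125.])
P=tr(h0,BIN[2],h1,RACK[2],17); pp=getcmd()
seq(P[1:8]); setcmd(*P[7]); print(); seq(P[8:16]); 
setcmd(*P[15]); print()
A=[(-1,128,1),(-6,120,3),(-13,108,6),(-20,94,9),(-26,80,12),(-31,67,14),(-35,57,15),(-37,50,16)]
seq([slip(inrack(x,0,z),RACK[2],n) for x,z,n in A]); setcmd(*pp)
E
```

```text
[0.001, 0.001, -0.017, -0.0, -0.0, 0.0] mm 4.3 deg 0.0
[0.002, 0.004, -0.053, -0.0, -0.0, 0.0] mm 9.0 deg 0.0
[0.004, 0.009, -0.118, -0.0, -0.0, 0.0] mm 16.3 deg 0.0
[0.007, 0.016, -0.217, -0.0, -0.0, 0.0] mm 24.8 deg 0.0
[0.011, 0.027, -0.347, 0.0, 0.0, 0.0] mm 32.6 deg 0.0
[0.016, 0.039, -0.503, 0.0, 0.0, 0.0] mm 39.1 deg 0.0
[0.022, 0.053, -0.676, 0.0, 0.001, 0.0] mm 43.4 deg 0.1

[0.006, 0.014, -0.18, 0.0, 0.0, 0.0] mm 45.2 deg 0.0
[0.011, 0.028, -0.353, 0.0, 0.001, 0.0] mm 43.4 deg 0.1
[0.016, 0.04, -0.509, 0.0, 0.001, 0.0] mm 39.1 deg 0.0
[0.021, 0.05, -0.639, 0.0, 0.001, 0.0] mm 32.6 deg 0.0
[0.024, 0.058, -0.738, 0.0, 0.001, 0.0] mm 24.8 deg 0.0
[0.026, 0.063, -0.803, 0.001, 0.001, 0.0] mm 16.3 deg 0.1
[0.027, 0.066, -0.839, 0.001, 0.001, 0.0] mm 9.0 deg 0.0
[0.028, 0.067, -0.853, 0.001, 0.001, 0.0] mm 3.5 deg 0.0

[-0.004, 0.007, -0.003, -0.0, 0.0, -0.011] mm 2.2 deg 1.0
[-0.006, 0.012, -0.003, -0.0, 0.0, -0.033] mm 1.3 deg 2.0
[-0.011, 0.024, -0.003, -0.0, 0.0, -0.067] mm 3.2 deg 3.1
[-0.013, 0.045, -0.003, -0.0, 0.0, -0.1] mm 5.3 deg 3.0
[-0.021, 0.071, -0.003, -0.0, 0.0, -0.133] mm 6.8 deg 3.0
[-0.016, 0.102, -0.003, -0.0, 0.0, -0.156] mm 7.9 deg 2.1
[-0.002, 0.128, -0.003, -0.0, 0.0, -0.167] mm 7.4 deg 1.0
[-0.001, 0.146, -0.003, -0.0, 0.0, -0.178] mm 4.5 deg 1.0
```

Call:
servo_tool --deltas '[0.001, 0.001, -0.017, 0, 0, 0, 1, 0.002, 0.004, -0.053, 0, 0, 0, 1, 0.004, 0.009, -0.118, 0, 0, 0, 1, 0.007, 0.016, -0.217, 0, 0, 0, 1, 0.011, 0.027, -0.347, 0, 0, 0, 1, 0.016, 0.039, -0.503, 0, 0, 0, 1, 0.022, 0.053, -0.676, 0, 0.001, 0, 1]'

```text
time: 32.75
tool_pos: [438.9, -33.9, 312.1]
tcp_rot: [0.133, 0.695, -0.685, 0.171]
wrist_force: [1.1, 0.8, -1.2]
gripper_width: 15.2
```

Call:
servo_tool --deltas '[0.006, 0.014, -0.18, 0, 0, 0, 1, 0.011, 0.028, -0.353, 0, 0.001, 0, 1, 0.016, 0.04, -0.509, 0, 0.001, 0, 1, 0.021, 0.05, -0.639, 0, 0.001, 0, 1, 0.024, 0.058, -0.738, 0, 0.001, 0, 1, 0.026, 0.063, -0.803, 0, 0.001, 0, 1, 0.027, 0.066, -0.839, 0.001, 0.001, 0, 1, 0.028, 0.067, -0.853, 0.001, 0.001, 0, 1]'

```text
time: 33.55
tool_pos: [427.4, 178.7, 294.7]
tcp_rot: [0.132, 0.695, -0.686, 0.171]
wrist_force: [0.2, 0.6, -1.3]
gripper_width: 15.5
```

```bash
python3 - <<'E'
from trans import *
commit([0.022,0.053,-0.676,0,0.001,0]);commit([0.028,0.067,-0.853,0.001,0.001,0]); st(); scoopnow()
c,p,s=snap("wrist","w20")
A=[(-1,128,1),(-6,120,3),(-13,108,6),(-20,94,9),(-26,80,12),(-31,67,14),(-35,57,15),(-37,50,16)]
seq([slip(inrack(x,0,z),RACK[2],n) for x,z,n in A])
E
```

```text
t 33.55 p [427.4 178.7 294.7] w 15.5 F [ 0.2  0.6 -1.3] q [ 0.77 -0.1  -1.26  2.17  0.14  0.62 -2.12]
err p [-1.   1.5 -1.5] rot deg [-0.07 -0.13 -0.18]
heel [613.4 188.5 122.7] yaw,nose,roll [3.06 0.21 0.01] bin 19.4 382.3 dz 107.4
[-0.004, 0.006, -0.004, -0.0, -0.0, -0.011] mm 2.1 deg 1.0
[-0.006, 0.012, -0.004, -0.0, -0.0, -0.033] mm 1.6 deg 2.0
[-0.011, 0.024, -0.004, -0.0, -0.0, -0.066] mm 3.2 deg 3.0
[-0.014, 0.045, -0.004, -0.0, 0.0, -0.1] mm 5.3 deg 3.1
[-0.021, 0.071, -0.003, -0.0, 0.0, -0.133] mm 6.7 deg 3.0
[-0.016, 0.101, -0.003, -0.0, 0.0, -0.155] mm 7.6 deg 2.0
[-0.003, 0.127, -0.003, -0.0, 0.0, -0.166] mm 7.3 deg 1.0
[-0.002, 0.146, -0.003, -0.0, 0.0, -0.177] mm 4.8 deg 1.0
```

View pics/w20.png

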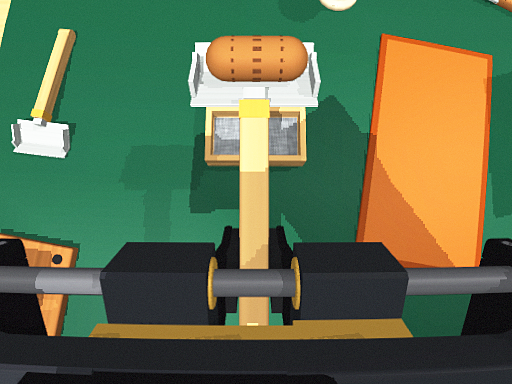

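Call:
servo_tool --deltas '[-0.004, 0.006, -0.004, 0, 0, -0.011, 1, -0.006, 0.012, -0.004, 0, 0, -0.033, 1, -0.011, 0.024, -0.004, 0, 0, -0.066, 1]'

```text
time: 33.9
tool_pos: [432.8, 178.1, 290.7]
tcp_rot: [0.097, 0.7, -0.694, 0.134]
wrist_force: [-0.3, 0.5, -0.9]
gripper_width: 15.7
```

```bash
python3 - <<'E'
from trans import *
commit([-0.011,0.024,-0.004,0,0,-0.066]); st(); scoopnow()
A=[(-20,94,9),(-26,80,12),(-31,67,14),(-35,57,15),(-38,50,16)]
seq([slip(inrack(x,0,z),RACK[2],n) for x,z,n in A])
E
```

```text
t 33.9 p [432.8 178.1 290.7] w 15.7 F [-0.3  0.5 -0.9] q [ 0.75  0.01 -1.26  2.12  0.24  0.74 -2.19]
err p [-0.6 -0.4 -1.3] rot deg [ 0.09 -0.04 -0.22]
heel [599.8 186.1 100.2] yaw,nose,roll [ 2.91  6.19 -0.12] bin 5.8 380.7 dz 83.7
[-0.005, 0.021, 0.0, -0.0, 0.0, -0.034] mm 5.4 deg 3.1
[-0.015, 0.046, 0.001, -0.0, 0.0, -0.067] mm 6.7 deg 3.0
[-0.013, 0.076, 0.001, -0.0, 0.0, -0.089] mm 7.5 deg 2.0
[-0.002, 0.104, 0.001, -0.0, 0.0, -0.1] mm 7.5 deg 1.0
[0.001, 0.121, 0.001, -0.0, 0.0, -0.111] mm 4.3 deg 1.0
```

q3 holds at −1.26. Continue.

Call:
servo_tool --deltas '[-0.005, 0.021, 0, 0, 0, -0.034, 1, -0.015, 0.046, 0.001, 0, 0, -0.067, 1, -0.013, 0.076, 0.001, 0, 0, -0.089, 1, -0.002, 0.104, 0.001, 0, 0, -0.1, 1, 0.001, 0.121, 0.001, 0, 0, -0.111, 1]'

```text
time: 34.4
tool_pos: [442.3, 178.6, 261.3]
tcp_rot: [0.035, 0.707, -0.703, 0.073]
wrist_force: [-0.3, 0.1, -1.8]
gripper_width: 15.8
```

```bash
python3 - <<'E'
from trans import *
commit([0.001,0.121,0.001,0,0,-0.111]); st(); scoopnow()
c,p,s=snap("wrist","w21");cv2.imwrite('pics/w21c.png',cv2.resize(p[0:200,130:370,::-1],(720,600),interpolation=cv2.INTER_CUBIC))
B=[(-38,45,18),(-38,40,21),(-38,36,24),(-38,32.5,27),(-38,31,30),(-38,29.5,33),(-38,28.5,36),(-38,28,38)]
seq([slip(inrack(x,0,z),RACK[2],n) for x,z,n in B])
E
```

```text
t 34.4 p [442.3 178.6 261.3] w 15.8 F [-0.3  0.1 -1.8] q [ 0.63  0.24 -1.21  2.06  0.38  0.89 -2.3 ]
err p [-0.7 -0.3 -2. ] rot deg [ 0.02 -0.02 -0.25]
heel [573.7 184.9  44.6] yaw,nose,roll [ 2.94 16.21 -0.07] bin -20.4 380.9 dz 25.9
[-0.03, 0.004, -0.0, -0.001, 0.0, -0.023] mm 7.6 deg 2.1
[-0.078, 0.003, -0.0, -0.001, 0.0, -0.056] mm 12.0 deg 3.0
[-0.126, 0.0, -0.0, -0.001, 0.0, -0.089] mm 12.0 deg 3.0
[-0.177, -0.001, 0.0, -0.001, 0.0, -0.123] mm 12.8 deg 3.1
[-0.229, -0.008, 0.0, -0.001, 0.0, -0.156] mm 13.1 deg 3.0
[-0.282, -0.012, 0.0, -0.001, 0.001, -0.189] mm 13.3 deg 3.0
[-0.335, -0.016, 0.0, -0.001, 0.001, -0.223] mm 13.3 deg 3.1
[-0.371, -0.017, 0.0, -0.001, 0.001, -0.245] mm 9.0 deg 2.0
```

View pics/w21c.png

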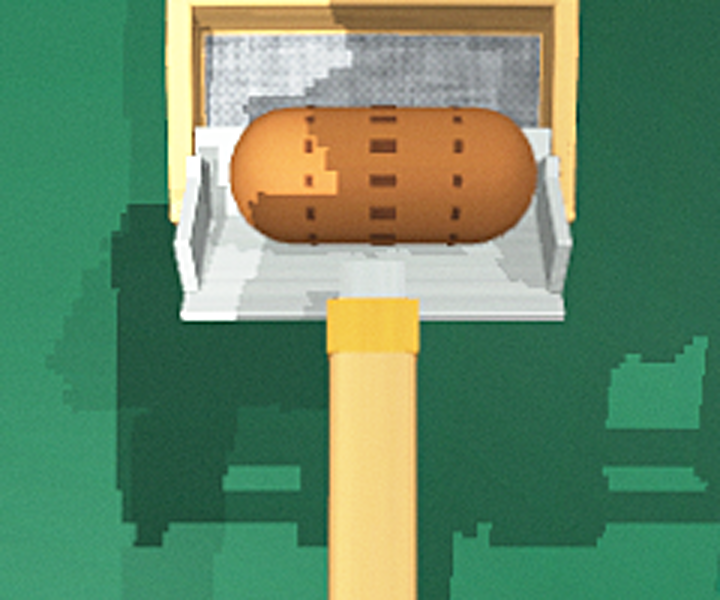

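Call:
servo_tool --deltas '[-0.03, 0.003, 0, 0, 0, -0.023, 1, -0.078, 0.001, 0, -0.001, 0, -0.056, 1, -0.126, -0.002, 0, -0.001, 0, -0.089, 1, -0.177, -0.004, 0, -0.001, 0, -0.123, 1, -0.229, -0.01, 0, -0.001, 0, -0.156, 1, -0.282, -0.014, 0, -0.001, 0.001, -0.189, 1, -0.335, -0.018, 0, -0.001, 0.001, -0.223, 1, -0.371, -0.02, 0, -0.001, 0.001, -0.245, 1]'

```text
time: 35.25
tool_pos: [534.5, 183.4, 282.1]
tcp_rot: [0.099, -0.701, 0.703, 0.063]
wrist_force: [-0.4, -0.1, -0.4]
gripper_width: 15.2
```

```bash
python3 - <<'E'
from trans import *
commit([-0.371,-0.02,0,-0.001,0.001,-0.245]); st(); scoopnow()
c,p,s=snap("wrist","w22");cv2.imwrite('pics/w22c.png',cv2.resize(p[0:200,130:370,::-1],(720,600),interpolation=cv2.INTER_CUBIC))
E
```

```text
t 35.25 p [534.5 183.4 282.1] w 15.2 F [-0.4 -0.1 -0.4] q [ 0.42  0.58 -1.07  1.68  0.38  1.38 -2.26]
err p [ 0.8 -0.3 -0.8] rot deg [-0.    0.03 -0.17]
heel [575.4 185.3  31.9] yaw,nose,roll [ 2.87 38.18 -0.  ] bin -18.7 381.2 dz 13.3
```

View pics/w22c.png

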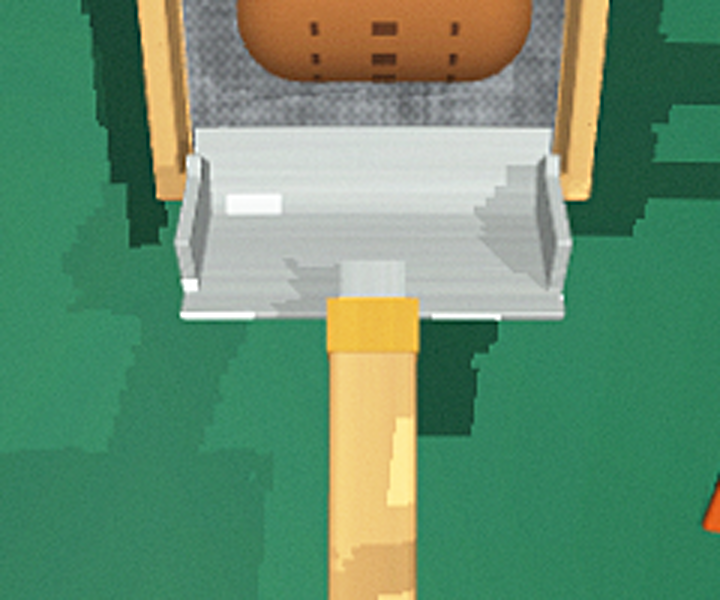

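```bash
python3 - <<'E'
from h import *
y=RACK[2]; h=np.array([575,185.5,31.5])
up=[heelp(h+[0,0,dz],y,n) for dz,n in [(12,38),(36,36),(66,33),(88,30)]]
seq(up); pp=getcmd(); setcmd(*up[-1]); print()
h0=h+[0,0,88]; h1=np.array([686.5,3,70.]); y1=np.radians(-6.45)
N=11;t=np.arange(1,N+1)/N; s=t-np.sin(2*np.pi*t)/(2*np.pi)*.8
P=[heelp(h0*(1-a)+h1*a,y*(1-a)+y1*a,30*(1-a)) for a in s]
seq(P[:6]); setcmd(*P[5]); print(); seq(P[6:]); setcmd(*P[-1]); print()
seq([heelp([686.5,3,z],y1,0) for z in (55,40,25,14,9,7)])
setcmd(*pp)
E
```

```text
[0.011, -0.041, 0.0, 0.0, -0.0, 0.0] mm 10.6 deg 0.0
[0.065, -0.121, 0.0, 0.0, -0.0, 0.022] mm 24.1 deg 2.0
[0.14, -0.214, -0.0, 0.0, -0.0, 0.056] mm 29.9 deg 3.1
[0.206, -0.274, -0.0, 0.0, -0.001, 0.089] mm 22.3 deg 3.0

[0.001, 0.008, 0.015, -0.0, 0.002, 0.007] mm 4.3 deg 0.7
[0.004, 0.025, 0.046, -0.0, 0.007, 0.022] mm 8.9 deg 1.4
[0.009, 0.056, 0.101, -0.001, 0.015, 0.049] mm 15.8 deg 2.5
[0.014, 0.106, 0.182, -0.0, 0.028, 0.089] mm 23.8 deg 3.8
[0.016, 0.174, 0.28, 0.001, 0.043, 0.14] mm 29.8 deg 4.8
[0.015, 0.252, 0.383, 0.004, 0.06, 0.194] mm 32.3 deg 5.1

[0.009, 0.078, 0.092, 0.004, 0.015, 0.05] mm 30.2 deg 4.7
[0.013, 0.145, 0.163, 0.008, 0.027, 0.091] mm 24.4 deg 3.9
[0.015, 0.191, 0.209, 0.011, 0.035, 0.118] mm 16.3 deg 2.5
[0.016, 0.217, 0.234, 0.013, 0.039, 0.132] mm 9.0 deg 1.3
[0.016, 0.231, 0.246, 0.014, 0.041, 0.14] mm 4.6 deg 0.7

[0.025, 0.054, 0.0, 0.0, 0.0, 0.0] mm 14.9 deg 0.0
[0.051, 0.109, 0.0, 0.0, 0.0, 0.0] mm 15.2 deg 0.0
[0.076, 0.163, 0.0, 0.0, 0.0, 0.0] mm 14.9 deg 0.0
[0.095, 0.203, 0.0, 0.0, 0.0, 0.0] mm 11.1 deg 0.0
[0.103, 0.221, 0.0, 0.0, 0.0, 0.0] mm 4.9 deg 0.0
[0.107, 0.228, 0.0, 0.0, 0.0, 0.0] mm 2.0 deg 0.0
```

Call:
servo_tool --deltas '[0.011, -0.041, 0, 0, 0, 0, 1, 0.065, -0.121, 0, 0, 0, 0.022, 1, 0.14, -0.214, 0, 0, 0, 0.056, 1, 0.206, -0.274, 0, 0, -0.001, 0.089, 1]'

```text
time: 35.7
tool_pos: [497.8, 182.6, 362.0]
tcp_rot: [0.049, -0.706, 0.706, 0.01]
wrist_force: [-0.3, 0.7, -1.2]
gripper_width: 15.3
```

Call:
servo_tool --deltas '[0.001, 0.008, 0.015, 0, 0.002, 0.007, 1, 0.004, 0.025, 0.046, 0, 0.007, 0.022, 1, 0.009, 0.056, 0.101, -0.001, 0.015, 0.049, 1, 0.014, 0.106, 0.182, 0, 0.028, 0.089, 1, 0.016, 0.174, 0.28, 0.001, 0.043, 0.14, 1, 0.015, 0.252, 0.383, 0.004, 0.06, 0.194, 1]'

```text
time: 36.3
tool_pos: [494.3, 84.7, 296.8]
tcp_rot: [-0.092, -0.702, 0.704, -0.063]
wrist_force: [0.8, 0.1, -1.5]
gripper_width: 15.6
```

Call:
servo_tool --deltas '[0.009, 0.078, 0.092, 0.004, 0.015, 0.05, 1, 0.013, 0.145, 0.163, 0.008, 0.027, 0.091, 1, 0.015, 0.191, 0.209, 0.011, 0.035, 0.118, 1, 0.016, 0.217, 0.234, 0.013, 0.039, 0.132, 1, 0.016, 0.231, 0.246, 0.014, 0.041, 0.14, 1, 0.016, 0.231, 0.246, 0.014, 0.041, 0.14, 1]'

```text
time: 36.9
tool_pos: [500.2, 23.7, 239.6]
tcp_rot: [-0.19, -0.682, 0.697, -0.115]
wrist_force: [0.3, 0.1, -1.1]
gripper_width: 15.3
```

```bash
python3 - <<'E'
from h import *
for r in [[0.206,-0.274,0,0,-0.001,0.089],[0.015,0.252,0.383,0.004,0.06,0.194],[0.016,0.231,0.246,0.014,0.041,0.14]]: commit(r)
st(); scoopnow()
c,p,s=snap("scene","s3"); cv2.imwrite('pics/s3c.png',cv2.resize(p[150:290,150:450,::-1],(800,373),interpolation=cv2.INTER_CUBIC))
y1=np.radians(-6.45)
seq([heelp([686.5,3,z],y1,0) for z in (55,40,25,14,10,9)])
E
```

```text
t 36.9 p [500.2  23.7 239.6] w 15.3 F [ 0.3  0.1 -1.1] q [ 0.82  0.18 -1.05  2.15  0.57  0.54 -2.3 ]
err p [-0.8 -0.4 -1.5] rot deg [ 0.08 -0.03 -0.16]
heel [685.5   2.8  67.9] yaw,nose,roll [-6.39  0.11 -0.  ] bin 81.2 192.9 dz 57.8
[0.025, 0.053, 0.0, 0.001, 0.0, -0.001] mm 14.7 deg 0.1
[0.051, 0.107, 0.0, 0.001, 0.0, -0.001] mm 15.0 deg 0.0
[0.076, 0.162, 0.0, 0.001, 0.0, -0.001] mm 15.1 deg 0.0
[0.095, 0.202, 0.001, 0.001, 0.0, -0.001] mm 11.1 deg 0.0
[0.101, 0.216, 0.001, 0.001, 0.0, -0.001] mm 3.8 deg 0.0
[0.103, 0.22, 0.001, 0.001, 0.0, -0.001] mm 1.1 deg 0.0
```

View pics/s3c.png

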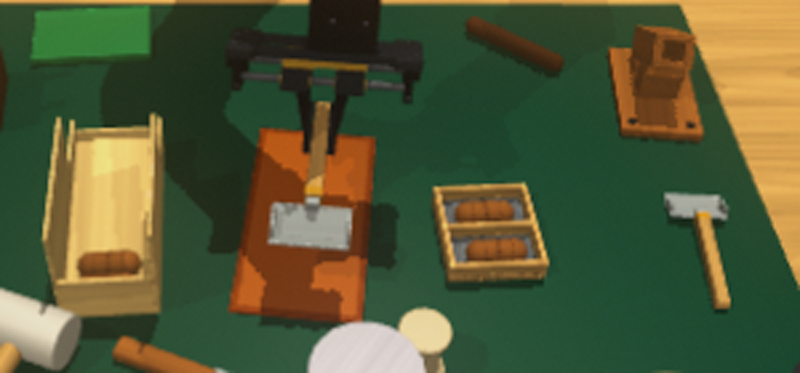

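Call:
servo_tool --deltas '[0.025, 0.053, 0, 0.001, 0, 0, 1, 0.051, 0.107, 0, 0.001, 0, -0.001, 1, 0.076, 0.162, 0, 0.001, 0, -0.001, 1, 0.095, 0.202, 0, 0.001, 0, -0.001, 1, 0.101, 0.215, 0, 0.001, 0, -0.001, 1, 0.103, 0.22, 0, 0.001, 0, -0.001, 1, 0.103, 0.22, 0, 0.001, 0, -0.001, 1]'

```text
time: 37.65
tool_pos: [500.9, 24.4, 180.0]
tcp_rot: [-0.19, -0.681, 0.698, -0.115]
wrist_force: [1.1, 0.4, -1.6]
gripper_width: 15.4
```

Call:
servo_tool --deltas '[0.001, 0.004, 0, 0, 0, 0, 1, 0.003, 0.008, 0, 0, 0, 0, 1, 0.004, 0.01, 0, 0, 0, 0, 1]'

```text
time: 37.95
tool_pos: [500.9, 24.0, 176.9]
tcp_rot: [-0.19, -0.681, 0.698, -0.114]
wrist_force: [-0.5, -0.3, -2.0]
gripper_width: 15.7
```

```bash
python3 - <<'E'
from h import *
commit([0.103,0.22,0,0.001,0,-0.001]);commit([0.004,0.01,0,0,0,0]); st(); scoopnow()
E
```

```text
t 37.95 p [500.9  24.  176.9] w 15.7 F [-0.5 -0.3 -2. ] q [ 0.63  0.3  -0.87  2.2   0.86  0.46 -2.58]
err p [-0.2 -0.3 -0.7] rot deg [ 0.06 -0.02 -0.08]
heel [686.1   2.8   5.2] yaw,nose,roll [-6.42  0.12 -0.06] bin 81.8 192.9 dz -4.8
```

Call:
servo_tool --deltas '[0.002, 0.003, 0, 0, 0, 0, 1, 0.003, 0.006, 0, 0, 0, 0, 1]'

```text
time: 38.15
tool_pos: [500.9, 24.2, 175.3]
tcp_rot: [-0.19, -0.681, 0.698, -0.115]
wrist_force: [-7.5, 0.4, 13.0]
gripper_width: 15.2
```

```bash
python3 - <<'E'
from h import *
commit([0.003,0.006,0,0,0,0]); st(); scoopnow()
E
```

```text
t 38.15 p [500.9  24.2 175.3] w 15.2 F [-7.5  0.4 13. ] q [ 0.62  0.3  -0.86  2.2   0.86  0.45 -2.59]
err p [-0.2 -0.1 -0.6] rot deg [ 0.05 -0.04 -0.07]
heel [686.2   3.    3.6] yaw,nose,roll [-6.41  0.11 -0.06] bin 81.9 193.1 dz -6.3
```

Call:
servo_tool --deltas '[0, -0.002, 0, 0, 0, 0, 1, 0, -0.002, 0, 0, 0, 0, 0, 0, -0.002, 0, 0, 0, 0, 0, 0, -0.002, 0, 0, 0, 0, 0, 0, -0.002, 0, 0, 0, 0, 0, 0, -0.002, 0, 0, 0, 0, 0, 0, -0.02, 0, 0, 0, 0, 0, 0, -0.06, 0, 0, 0, 0, 0]'

```text
time: 38.95
tool_pos: [494.2, 24.9, 188.5]
tcp_rot: [-0.189, -0.682, 0.698, -0.114]
wrist_force: [0.1, -0.7, -0.3]
gripper_width: 63.7
```

Call:
servo_tool --deltas '[-0.02, -0.08, 0, 0, 0, 0, 0, -0.06, -0.2, 0, 0, 0, 0, 0, -0.1, -0.32, 0, 0, 0, 0, 0, -0.14, -0.44, 0, 0, 0, 0, 0, -0.14, -0.44, 0, 0, 0, 0, 0, -0.14, -0.44, 0, 0, 0, 0, 0]'

```text
time: 39.55
tool_pos: [480.0, 25.9, 303.8]
tcp_rot: [-0.19, -0.68, 0.698, -0.115]
wrist_force: [-0.9, -0.4, -0.8]
gripper_width: 86.7
```

```bash
python3 - <<'E'
from h import *
st()
for n in("scene","side","wrist"):
    c,p,s=snap(n,"f_"+n)
    if n=="scene": cv2.imwrite('pics/fs.png',cv2.resize(p[150:290,150:450,::-1],(800,373),interpolation=cv2.INTER_CUBIC))
    if n=="side": cv2.imwrite('pics/fd.png',cv2.resize(p[120:270,180:380,::-1],(800,600),interpolation=cv2.INTER_CUBIC))
E
```

```text
t 39.55 p [480.   25.9 303.8] w 86.7 F [-0.9 -0.4 -0.8] q [ 1.02 -0.05 -1.16  2.13  0.11  0.61 -1.91]
err p [-21.    1.6 127.9] rot deg [ 0.21 -0.03  0.  ]
```

View pics/fs.png

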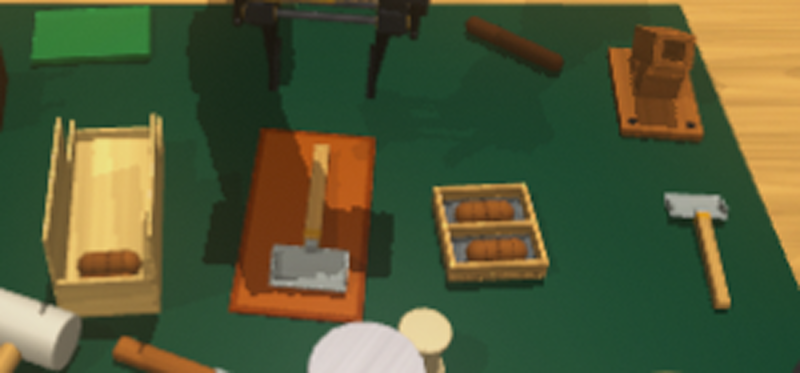

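View pics/fd.png

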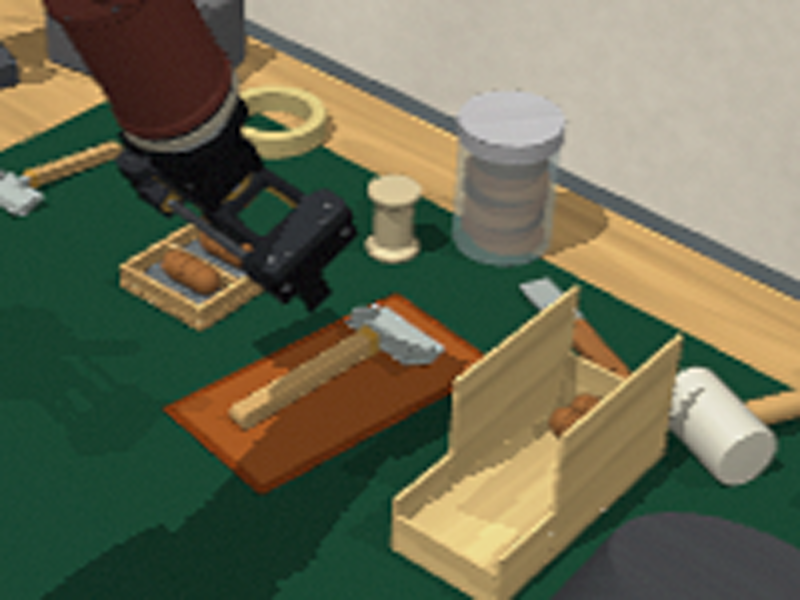

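View pics/f_wrist.png

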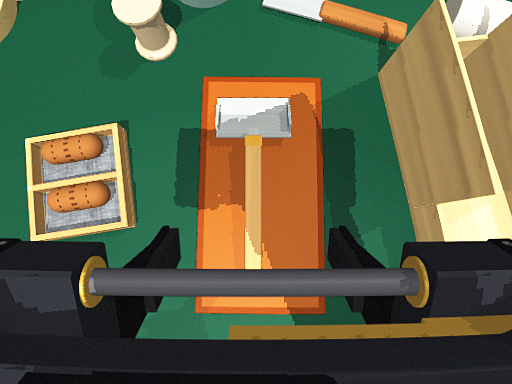

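The final pictures show the scoop on the pad with its pocket up (wrist view, around (255,120)–(255,270)). One toggle lies in each rack compartment, at (72,150) and (78,197), and two remain in the bin. The gripper is open and clear of everything. I'm handing in.

```bash
python3 - <<'E'
from plant import ticket, arm
print(arm.sense()["joint_vel"].round(3)); print(ticket.job_done())
E
```

```text
[-0.008  0.011  0.003 -0.002 -0.007  0.     0.006]
the job is handed in; nothing more can be done
None
```

The job is done and handed in at about 39.7 s of the 72 s allowed. I drew the scoop from its sheath, laid it on the leather pad with its pocket up and let go. I then took it up again by the rear half of its handle. With it I scooped two toggles one at a time, tipped the first into the far rack compartment and the second into the near one, and laid the scoop back on the pad.

**Last checks:** The final scene, side and wrist pictures show:
- one toggle in each compartment and the other two still in the bin;
- the scoop on the pad, pocket up;
- the gripper open and clear;
- the stand and the other bench items apparently where they were (judged by eye; I did not re-measure them).

The fingers never went near a toggle.

**Disagreements and close calls:**
- The highest force I read was about 15 N, when I pressed the scoop onto the pad the last time. I only read forces between moves.
- Two joints came close to their limits without passing them in any reading: joint 3 reached −1.26 (limit −1.30) and joint 7 reached −2.59 (limit −2.65).
- The camera estimates of the rack differed by up to about 3 mm and 1.6°. I used a close-up fit taken just before tipping.
- The first time I laid the scoop on the pad, it sat about 6 mm to one side of where I aimed, but fully on the pad.

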